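# Load, pin down and start the vial shaker

## Robot

A 6-joint arm with a two-finger parallel gripper is mounted at the origin on the work surface. World frame = base frame: x ahead of the robot, y to its left, z up, the work surface at z = 0. Lengths are in m, angles in rad, forces in N, time in s.
With the tool pointing down it reaches from about 0.35 to 0.725 m from the base axis. Payload 6 kg.
Tool frame: the origin (TCP) lies midway between the tips of the shut fingers; the grasp point (between the pads) lies 19 mm behind it; z points along the fingers, y is the line along which they close (so a half turn about z gives the same grasp; the last joint's range is limited). The gripper opens to 85 mm and grips with 20 to 120 N. Pads are 22 mm wide; open, the fingers measure 114 mm over their backs; the gripper's body (76 mm by 85 mm) begins 54 mm behind the grasp point. The pads swing forward as they close: fully open they stand 13 mm farther back than shut.
Start: joints at [-0.968, 0.04, 0.085, 0, -1.615, -0.334], TCP at [0.159, -0.578, 0.231] pointing down, gripper open.
Joint ranges: [-2.56, 2.56], [-1.29, 2.01], [-1.08, 1.49], [-3.29, 1.98], [-2.81, -0.18], [-2.99, 2.99]. Speed limits (rad/s): [2.57, 2.57, 3.01, 3.14, 3.14, 3.14].

## Interface

Orientations are given as a unit quaternion [w, x, y, z].
In Python, from cell import manip, get_image, calibration, ticket gives the robot as it stands.
- The arm moves only by the shell command python3 -m jog 'ROWS'. ROWS is JSON, one flat list of numbers, 7 for each row, row after row: the shift along the tool's x, y, z scaled (see below), then the turn, a rotation vector about the tool's x, y, z scaled (see below), then the opening, from -1 (shut) to 1 (fully open). In form: [dx, dy, dz, wx, wy, wz, gripper, dx, dy, dz, wx, wy, wz, gripper, ...]. A call has 1 to 8 rows; each row is the pose to reach, as a shift and turn from the pose commanded when the call began, along the tool's axes at that moment, turning the shorter way round; what a row does not reach only later rows make up. The controller multiplies each number of a shift by 0.6 m and each number of a turn by 180 degrees. A row lasts 1/12 s, in which the tool goes at most 41.7 mm and 7.16 degrees, less where a joint would pass 70% of its speed; a pose out of reach is approached as far as the arm can. A call with a number of a shift or a turn outside -1 to 1 is refused whole. A call with a gripper value outside its range is refused whole. The fingers move at their own pace and stop on an object; the grip force is fixed at half the most. Time passes only in rows, so rows that repeat a pose let the fingers close. It gives the time, the measured TCP pose, the force, the opening and the grip force at its end, in the units of the state.
- manip.get_state(): the state, without advancing time (a new reading comes with each control period).
- get_image(name): name is "scene" or "top" or "wrist"; returns (picture, depth): 480x640x3 uint8, blue, green, red; 480x640 float32, m along the optical axis (not along the pixel's ray), 0 where there is no reading.
- calibration(name): a dict with "fx", "fy", "cx", "cy" (pixels), "position" and "rotation" of the camera in the world. Camera axes: x right, y down, z forward; pixel columns grow to the right and rows downward; lengths in m; the calibration is good to about 2 mm. A picture is of the moment at which its call begins: read the wrist's pose just before it. calibration takes no time and is no camera call; for the wrist camera it gives the pose at the moment of the call.
- ticket.close_job(): hands the job in; it is judged then, once.
The state is a dict: "clock": time; "qpos": joint angles; "joint_vel": joint speeds; "joint_torque": joint torques, N m; "ee_pos": TCP position; "tcp_rot": TCP orientation; "wrist_force": force on the tool from outside, world axes, zero at the start; "torque": the same for the moment, N m; "width": finger opening in m; "grasp_force": force on a finger pad.
Only numpy, scipy, OpenCV 4.12 (cv2) and the standard library are available. Lean on these libraries where they do the work, as an engineer would, in place of code of your own. Each camera call takes 0.05 s, during which the arm holds its last target. There are 200 camera calls.

## Task

Load the shaker: lay every glass vial from the sample tray in a cradle of the row that fits its length. Then swing the hold-down frame shut over them, push a lock pin fully home through each of its two hasps so that it cannot open, and only then press the start button right down and let it go. Leave the bottle, beaker and tip box where they are.

Things in the scene. Friction and masses are not known exactly. Their poses are not given: they have to be found in the camera images.
- shaker: Benchtop shaker, white housing spanning x -160..100, y -140..120 mm, its top 53 mm above the bench. Origin on the bench below the middle of its steel vial tray; x away from the robot at yaw 0, y towards the frame's hinge, z up. The tray has two rows of three cradles lying along y, divided by upright end plates with tops at z = 83 mm. The strip on its -x side is the control panel
- long_row (a point): Centre of the middle cradle of the long row, at a seated vial's axis (z = 88 mm); the other two lie 54 mm to either side along the shaker's x. A cradle is two steel wires along y, 8 mm thick and 24 mm apart, on which a vial centres itself, axis along y. The row is 103 mm long between its end plates (shaker y -88..15 mm). Axes as the shaker
- short_row (a point): The same for the short row, whose three cradles are 68 mm long between the end plates (shaker y 20..88 mm)
- frame (a joint): Angle (rad) of the hinged aluminium hold-down frame: 0 shut, 2.4 wide open. Hinge along the shaker's x at its y = 103, z = 109 mm. Stiff hinge (0.45 N m friction) that stays where it is left; frame 0.28 kg; swinging it by the tab takes 2 to 5 N. Shut, it is 8 mm thick, top at z = 113 mm, 2.5 mm clear of the vials
- frame_grip (a point): Near the middle of the black grip tab (20 mm wide along the shaker's x, sticking 33 mm out of the rail, 10 mm thick) at the middle of the frame's free edge, 249 mm from the hinge axis. It swings with the frame; shut, it lies at shaker y = -146, z = 109 mm. The frame's edge rail is 18 mm from it towards the hinge
- hole_near (a point): Hasp hole nearer the control panel (shaker x = -70 mm): centre of its mouth on the outer face (y = -138, z = 87 mm). Two 6 mm ears, 26 mm wide, tops at z = 101, stand at y -138..-132 and -114..-108 with 13 mm holes; the shut frame's 6 mm tongue with a 14 mm hole hangs between, y -126..-120. Pins go in along the shaker's +y till the shoulder meets the outer face. Axes as the shaker
- hole_far (a point): The same for the other hasp (shaker x = +70 mm)
- pin1: Loose lock pin, 50 g: steel shaft 10 mm thick, 42 mm long with a 5 mm tapered tip; grey flat-bottomed grip block 34 mm long, 16 mm wide, from 5 mm below to 19 mm above the shaft axis. Origin on the axis at the shoulder between them; x to the tip, z up out of the block. It lies level on the bench, axis 5 mm up. Either pin fits either hasp
- pin1_tip (a point): Tip of pin1, 42 mm from its origin along x
- pin2: Second lock pin, same as pin1
- pin2_tip (a point): Tip of pin2
- tray: White sample tray 280 x 113 mm on the bench, five wire cradles 54 mm apart along its x, all lying along its y; end walls 22 mm high at y = +-54 mm. Origin at the centre of its underside. A vial's axis lies 25 mm above the bench in it. It stays where it is
- long1: Long glass vial, 28 mm thick and 95 mm long with a white cap (24 mm thick) on its +y end; 60 g; lying. Origin half-way along, on its axis, which is y. It may be absent (None)
- long2: As long1
- long3: As long1
- short1: Short glass vial, 28 mm thick and 60 mm long, otherwise as the long ones, 40 g. It may be absent (None)
- short2: As short1
- start (a joint): Travel of the start button (m): 0 up, 0.006 fully down (5 N); a spring lifts it again
- start_top (a point): Centre of the top of the grey start button, 26 mm wide, on the control panel at shaker x = -128, y = -60 mm, 75 mm above the bench; it moves with the button, which is pressed straight down
- reagent: Bystander: amber bottle, 60 mm thick, 105 mm high, upright, origin at the centre of its underside
- beaker: Bystander: clear plastic beaker, 72 mm thick, 85 mm high, origin at the centre of its underside
- tipbox: Bystander: blue pipette-tip box 85 x 122 x 57 mm, origin at the centre of its underside
Things that resemble listed ones, but are neither listed nor needed, are in the scene too. Leave any black or red look-alike of the short2 alone.

How it is judged:
By the outcome, as a careful person would: the job done as asked, in the order asked, and still so for the second after the job is handed in, with the robot touching nothing.
Of long1, long2, long3, short1, short2 only 3 to 5 are there at a start; the rules pass over those that are not, and their reading is None.
At some moment in a run one of pin1, pin2 may be knocked a few centimetres aside while the robot is not near it.
It also fails if it takes over 210 s, if anything falls off the work surface, if the arm or the gripper's body presses on something with over 40 N, if the wrist force passes 120 N, or if a joint passes its speed limit or range.

## Working session

There is one attempt and no reset: what is moved stays moved. The work goes in short steps, Python scripts to look and compute and a shell command to move; the robot and the scene stay as the last step left them, time stands still between calls to the robot, and variables do not carry over. Pictures are saved under pics/ and viewed, at most 14 in all, crops included, and the job is handed in when it is done.

```bash
ls; mkdir -p pics; python3 - <<'E'
from cell import manip,get_image,calibration
import cv2,numpy as np
s=manip.get_state();print(s)
for n in ("scene","top","wrist"):
    im,d=get_image(n);cv2.imwrite(f"pics/{n}0.png",im);np.save(f"{n}0.npy",d);print(n,calibration(n))
E
```

```text
pics
{'clock': 0.0, 'qpos': array([-9.68328164e-01,  4.08122748e-02,  8.38003893e-02, -4.95797554e-04,
       -1.61547722e+00, -3.33668777e-01]), 'joint_vel': array([ 0.00099328, -0.00028641, -0.00017981, -0.00027547,  0.00126456,
       -0.00055547]), 'joint_torque': array([ 2.69453794e-04, -3.68211365e+01,  3.47409761e+01,  6.93230867e+00,
       -5.44759969e-03,  1.14836627e-05]), 'ee_pos': array([ 0.1593307 , -0.57811873,  0.23026655]), 'tcp_rot': array([-1.60836883e-04, -1.34006155e-01,  9.90980107e-01,  8.67087584e-04]), 'wrist_force': array([-0.22647151,  1.23865495,  0.48115187]), 'torque': array([ 0.03991003,  0.02734715, -0.02318478]), 'grasp_force': 0.0, 'width': 0.08528609447630214}
scene {'fx': 613.05300037261, 'fy': 613.05300037261, 'cx': 319.1103966069762, 'cy': 253.413156785562, 'position': array([ 1.55996129, -0.14221697,  0.7357263 ]), 'rotation': array([-0.38002607,  0.66472023,  0.56607239, -0.30543289])}
top {'fx': 525.8709368198017, 'fy': 525.8709368198017, 'cx': 315.35933409123584, 'cy': 246.22852284328872, 'position': array([0.43568053, 0.0310358 , 1.3231975 ]), 'rotation': array([ 0.03517642, -0.7050242 ,  0.70773288, -0.0285949 ])}
wrist {'fx': 347.6874693709761, 'fy': 347.6874693709761, 'cx': 316.59487218162593, 'cy': 236.19481053906756, 'position': array([ 0.09365851, -0.59677207,  0.37476118]), 'rotation': array([0.08197357, 0.60043171, 0.78793582, 0.10917524])}
```

View pics/top0.png

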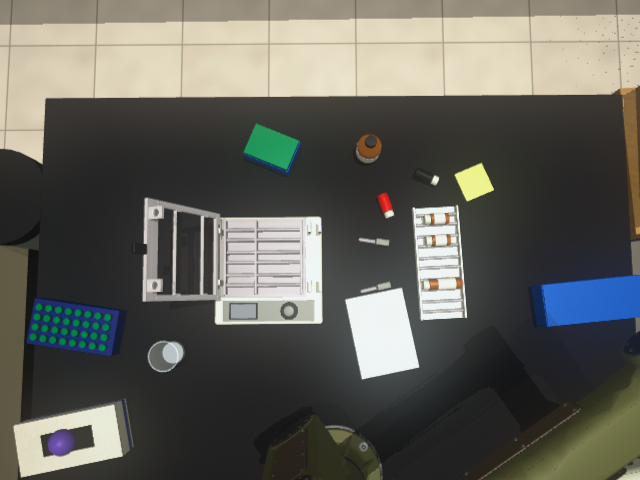

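View pics/scene0.png

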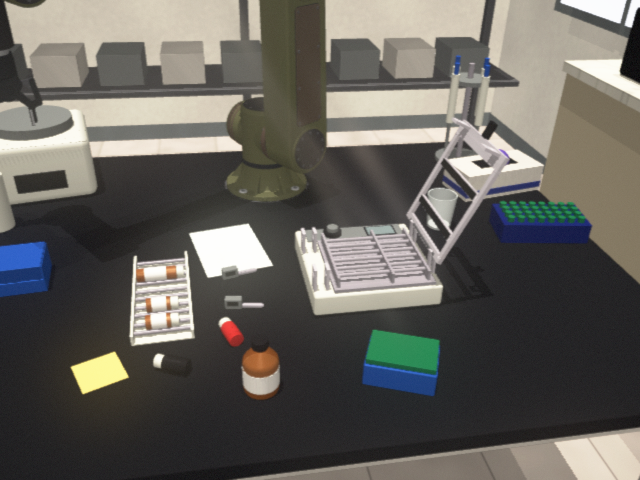

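```bash
cat > h.py <<'E'
from cell import manip,get_image,calibration
import cv2,numpy as np
from scipy.spatial.transform import Rotation as R
def rot(q): return R.from_quat(np.r_[q[1:],q[0]])
def ray(c,u,v,z):
    d=rot(c['rotation']).apply([(u-c['cx'])/c['fx'],(v-c['cy'])/c['fy'],1]);p=c['position']
    return (p+d*(z-p[2])/d[2])
def proj(c,P):
    q=rot(c['rotation']).inv().apply(np.asarray(P)-c['position']);return np.array([c['fx']*q[0]/q[2]+c['cx'],c['fy']*q[1]/q[2]+c['cy']])
def delta(target,yaw=None,down=True):
    """tool-frame scaled shift/turn to target position; yaw: world direction (rad) of tool x with tool down"""
    s=manip.get_state();r=rot(s['tcp_rot']);sh=r.inv().apply(np.array(target)-s['ee_pos'])/0.6
    w=np.zeros(3)
    if yaw is not None:
        x=np.array([np.cos(yaw),np.sin(yaw),0]);z=np.array([0,0,-1.]);T=R.from_matrix(np.c_[x,np.cross(z,x),z])
        w=(r.inv()*T).as_rotvec()/np.pi
    print('shift',np.round(sh,4),'turn',np.round(w,4),'dist',round(np.linalg.norm(sh)*.6,3));return sh,w
E
python3 - <<'E'
import cv2,numpy as np
from h import *
im=cv2.imread('pics/top0.png')
a=cv2.resize(im[150:330,340:480],None,fx=3.3,fy=3.3,interpolation=3)
cv2.imwrite('pics/c1.png',a)
b=cv2.resize(im[185:335,130:330],None,fx=4,fy=4,interpolation=3)
cv2.imwrite('pics/c2.png',b)
c=calibration('top')
s=manip.get_state();print(rot(s['tcp_rot']).as_matrix().round(3))
print('tray',[ray(c,*p,0.022).round(3) for p in [(414,207),(457,207),(465,318),(421,319)]])
print('shaker top corners z.053',[ray(c,*p,0.053).round(4) for p in [(217,217),(321.5,217),(322,323),(216,324)]])
E
```

```text
[[-0.964 -0.266 -0.   ]
 [-0.266  0.964  0.001]
 [ 0.     0.001 -1.   ]]
tray [array([ 0.651, -0.204,  0.022]), array([ 0.65 , -0.311,  0.022]), array([ 0.375, -0.323,  0.022]), array([ 0.373, -0.215,  0.022])]
shaker top corners z.053 [array([0.6233, 0.2826, 0.053 ]), array([0.6221, 0.0275, 0.053 ]), array([0.366 , 0.0274, 0.053 ]), array([0.3644, 0.2815, 0.053 ])]
```

View pics/c1.png

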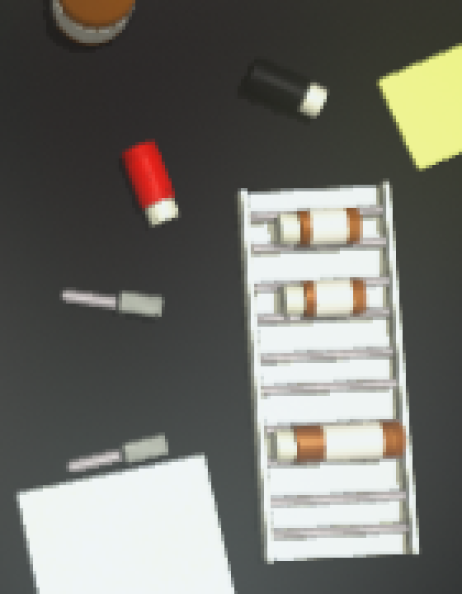

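View pics/c2.png

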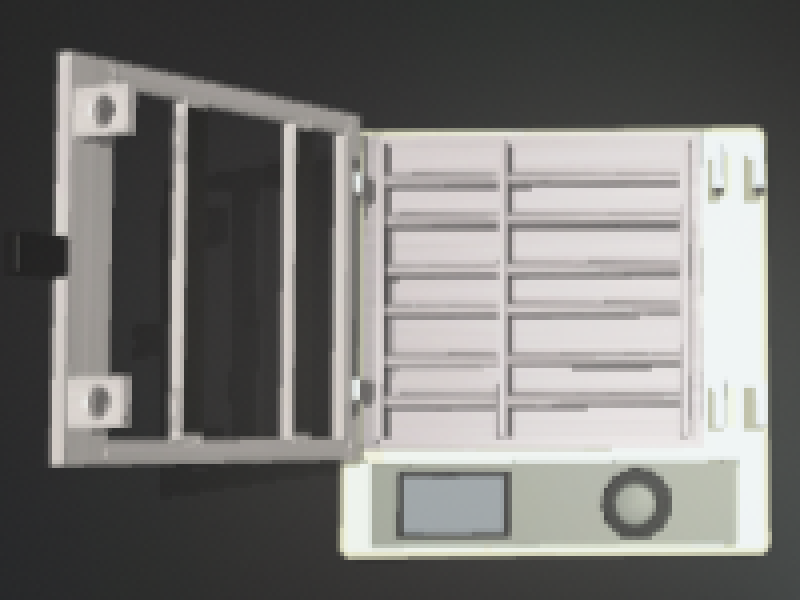

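View pics/wrist0.png

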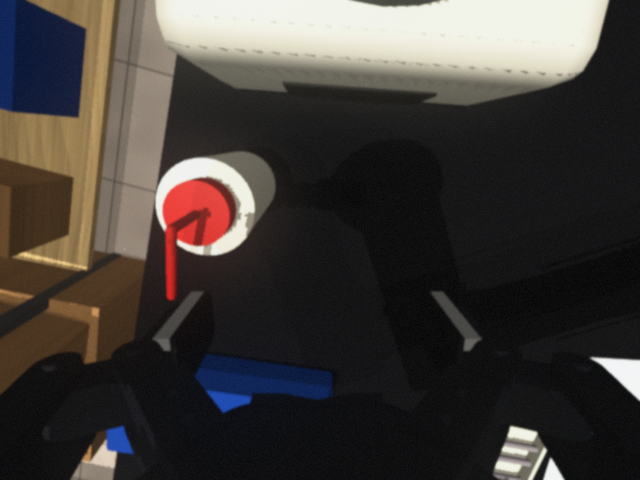

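The top view shows:
- **Vials in the tray:** short at (438,218), short at (439,240) and long at (443,284).
- **Look-alikes, left alone:** black at (426,177) and red at (386,205).
- **Pins:** (374,241) and (375,288), tips pointing +y.
- **Frame:** open, with its tab at about (140,248).
- **Start button:** (289,311).

The crop confirms these choices. The wrist view shows only clutter.

```bash
python3 - <<'E'
from h import *
sh,w=delta([.52,-.19,.33],np.radians(-90))
c=calibration('top')
for p in [(438,218),(439,240)]+[(443,284)]: print(ray(c,*p,.03).round(3))
print('tab',[ (z,ray(c,140,248,z).round(3)) for z in(.277,.3)])
s=manip.get_state();cw=calibration('wrist');r=rot(s['tcp_rot']).inv()
print('cam in tool',r.apply(cw['position']-s['ee_pos']).round(4),(r*rot(cw['rotation'])).as_matrix().round(3))
E
```

```text
shift [-0.7513  0.4644 -0.1653] turn [ 4.000e-04  2.000e-04 -4.144e-01] dist 0.539
[ 0.622 -0.261  0.03 ]
[ 0.567 -0.262  0.03 ]
[ 0.459 -0.269  0.03 ]
tab [(0.277, array([0.528, 0.392, 0.277])), (0.3, array([0.526, 0.384, 0.3  ]))]
cam in tool [ 0.0683 -0.0003 -0.1443] [[-0.    -0.963 -0.271]
 [ 1.    -0.     0.001]
 [-0.001 -0.271  0.963]]
```

```bash
python3 -m jog '[-0.2,0.12,-0.165,0,0,-0.1,1, -0.75,0.464,-0.165,0,0,-0.414,1, -0.75,0.464,-0.165,0,0,-0.414,1, -0.75,0.464,-0.165,0,0,-0.414,1, -0.75,0.464,-0.165,0,0,-0.414,1, -0.75,0.464,-0.165,0,0,-0.414,1, -0.75,0.464,-0.165,0,0,-0.414,1, -0.75,0.464,-0.165,0,0,-0.414,1]' | tail -c 600; python3 - <<'E'
from h import *
delta([.52,-.19,.33],np.radians(-90))
print(manip.get_state()['clock'])
E
```

```text
clock: 0.82
ee_pos: [0.3797, -0.3404, 0.2993]
tcp_rot: [0.0, -0.595, 0.804, -0.0]
wrist_force: [0.1, -0.2, 0.3]
width: 0.0854
grasp_force: 0.0
shift [-0.308  -0.1507 -0.0511] turn [-0.0001  0.0001 -0.0941] dist 0.208
0.8167
```

```bash
python3 -m jog '[-0.308,-0.15,-0.051,0,0,-0.094,1, -0.308,-0.15,-0.051,0,0,-0.094,1, -0.308,-0.15,-0.051,0,0,-0.094,1, -0.308,-0.15,-0.051,0,0,-0.094,1, -0.308,-0.15,-0.051,0,0,-0.094,1, -0.308,-0.15,-0.051,0,0,-0.094,1, -0.308,-0.15,-0.051,0,0,-0.094,1, -0.308,-0.15,-0.051,0,0,-0.094,1]' | tail -c 600; python3 - <<'E'
from h import *
delta([.52,-.19,.33],np.radians(-90))
im,d=get_image('wrist');cv2.imwrite('pics/w1.png',im);np.save('w1.npy',d)
import pickle;pickle.dump(calibration('wrist'),open('w1.pkl','wb'))
E
```

```text
clock: 1.48
ee_pos: [0.5196, -0.1925, 0.3292]
tcp_rot: [-0.0, -0.705, 0.709, 0.0]
wrist_force: [-0.3, -0.3, 0.4]
width: 0.0852
grasp_force: 0.0
shift [-0.0041 -0.0006 -0.0013] turn [ 0.0003 -0.     -0.0019] dist 0.003
```

View pics/w1.png

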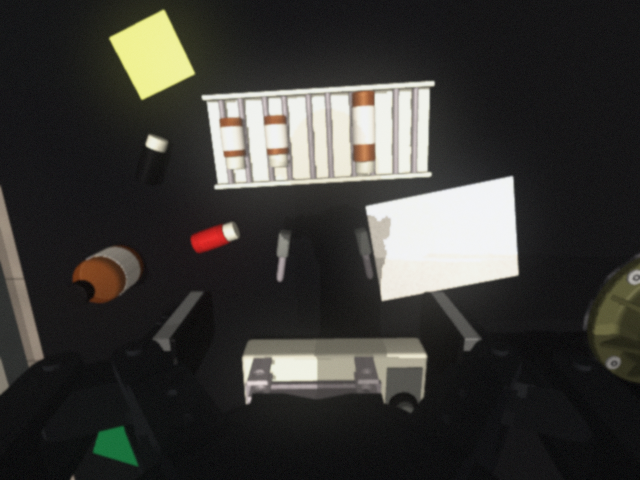

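The wrist view shows shorts at (232,138) and (276,138), the long one at (363,130), and pins at (283,255) and (365,252).

```bash
cat >> h.py <<'E'
def vials(im,c,z=.025):
    h=cv2.cvtColor(im,cv2.COLOR_BGR2HSV)
    m=((h[...,0]<16)&(h[...,1]>110)&(h[...,2]>60)).astype('u1')
    n,l,st,ce=cv2.connectedComponentsWithStats(m)
    for i in range(1,n):
        if st[i,4]>25:
            ys,xs=np.nonzero(l==i)
            P=np.array([ray(c,x,y,z) for x,y in zip(xs,ys)])
            print('amber px',ce[i].round(1),st[i,4],'x %.4f..%.4f y %.4f..%.4f'%(P[:,0].min(),P[:,0].max(),P[:,1].min(),P[:,1].max()),'mean',P.mean(0)[:2].round(4))
E
python3 - <<'E'
from h import *;import pickle
c=pickle.load(open('w1.pkl','rb'));im=cv2.imread('pics/w1.png');d=np.load('w1.npy')
vials(im,c)
# top of vial by depth
def pt(u,v):
    z=d[v,u];q=rot(c['rotation']).apply([(u-c['cx'])/c['fx']*z,(v-c['cy'])/c['fy']*z,z])+c['position'];return q.round(4)
for u in (232,276,363): print(u,[pt(u,v) for v in range(88,182,6)])
for corner in [(208,99),(431,84),(433,175),(217,187)]: print('traycorner',ray(c,*corner,.022).round(4))
E
```

```text
amber px [363.2  97.8] 283 x 0.4503..0.4747 y -0.3159..-0.3002 mean [ 0.4624 -0.3082]
amber px [274.5 119.2] 139 x 0.5585..0.5820 y -0.2884..-0.2802 mean [ 0.5703 -0.2846]
amber px [230.  121.5] 139 x 0.6125..0.6363 y -0.2864..-0.2782 mean [ 0.6249 -0.2823]
amber px [363.7 152.4] 302 x 0.4478..0.4721 y -0.2533..-0.2349 mean [ 0.4598 -0.2442]
amber px [276.7 151. ] 78 x 0.5573..0.5800 y -0.2492..-0.2443 mean [ 0.5689 -0.2467]
amber px [233.9 153.1] 81 x 0.6113..0.6342 y -0.2471..-0.2411 mean [ 0.6229 -0.2446]
amber px [208.1 239. ] 720 x 0.6378..0.6903 y -0.1532..-0.1128 mean [ 0.6656 -0.1325]
amber px [100.9 277.6] 1568 x 0.7867..0.8597 y -0.1082..-0.0408 mean [ 0.8192 -0.0778]
232 [array([ 6.252e-01, -3.236e-01,  5.000e-04]), array([ 0.6204, -0.3138,  0.0238]), array([ 0.6251, -0.3089,  0.0054]), array([ 0.6259, -0.3019,  0.0042]), array([ 0.6262, -0.2947,  0.0051]), array([ 0.6188, -0.2856,  0.0395]), array([ 0.619 , -0.2787,  0.0411]), array([ 0.6195, -0.272 ,  0.0408]), array([ 0.6201, -0.2651,  0.0407]), array([ 0.6206, -0.2582,  0.0406]), array([ 0.6209, -0.2512,  0.0417]), arr
[... 786 characters left out ...]
,  0.0255]), array([ 0.4648, -0.3107,  0.0418]), array([ 0.4645, -0.3043,  0.041 ]), array([ 0.4645, -0.2975,  0.0427]), array([ 0.4642, -0.291 ,  0.0416]), array([ 0.4641, -0.2843,  0.0422]), array([ 0.464 , -0.2776,  0.043 ]), array([ 0.4637, -0.2708,  0.0421]), array([ 0.4634, -0.264 ,  0.0414]), array([ 0.4631, -0.257 ,  0.0409]), array([ 0.463 , -0.2501,  0.0417]), array([ 0.4628, -0.243 ,  0.0412]), array([ 0.4624, -0.2358,  0.0402]), array([ 0.4618, -0.2284,  0.0374]), array([ 0.4617, -0.2211,  0.0379]), array([ 0.4597, -0.2122,  0.0242])]
traycorner [ 0.6504 -0.3086  0.022 ]
traycorner [ 0.3809 -0.3235  0.022 ]
traycorner [ 0.3694 -0.2152  0.022 ]
traycorner [ 0.6485 -0.2018  0.022 ]
```

```bash
python3 - <<'E'
from h import *
delta([.461,-.267,.10],np.radians(-90)+.045)
print(manip.get_state()['clock'])
E
```

```text
shift [0.1239 0.0961 0.3825] turn [ 0.0001 -0.     -0.0166] dist 0.248
1.5333
```

```bash
python3 -m jog '[0.124,0.096,0.382,0,0,-0.0166,0.035, 0.124,0.096,0.382,0,0,-0.0166,0.035, 0.124,0.096,0.382,0,0,-0.0166,0.035, 0.124,0.096,0.382,0,0,-0.0166,0.035, 0.124,0.096,0.382,0,0,-0.0166,0.035, 0.124,0.096,0.382,0,0,-0.0166,0.035, 0.124,0.096,0.382,0,0,-0.0166,0.035, 0.124,0.096,0.382,0,0,-0.0166,0.035]'; python3 - <<'E'
from h import *
delta([.461,-.267,.018],np.radians(-90)+.045)
im,d=get_image('wrist');cv2.imwrite('pics/w2.png',im);vials(im,calibration('wrist'))
E
```

```text
clock: 2.2
ee_pos: [0.4594, -0.2677, 0.0992]
tcp_rot: [0.001, 0.722, -0.692, -0.001]
wrist_force: [0.3, -0.7, 1.5]
width: 0.0442
grasp_force: 0.0
shift [-0.001  -0.0032  0.1354] turn [ 0.0011  0.0001 -0.0008] dist 0.081
amber px [312.6 189.8] 1239 x 0.4525..0.4793 y -0.3146..-0.2949 mean [ 0.4659 -0.3048]
amber px [ 55.7 218.9] 1025 x 0.6148..0.6496 y -0.2864..-0.2705 mean [ 0.6326 -0.2786]
amber px [140.9 220.4] 738 x 0.5628..0.5911 y -0.2875..-0.2731 mean [ 0.5772 -0.28  ]
amber px [ 66.6 277. ] 412 x 0.6141..0.6475 y -0.2452..-0.2321 mean [ 0.6316 -0.2379]
amber px [148.2 277.6] 314 x 0.5621..0.5889 y -0.2453..-0.2356 mean [ 0.5759 -0.2399]
amber px [313.6 287.3] 1116 x 0.4489..0.4763 y -0.2495..-0.2257 mean [ 0.4625 -0.2376]
amber px [ 30.6 398.8] 1330 x 0.6395..0.6970 y -0.1582..-0.1119 mean [ 0.6741 -0.1362]
```

```bash
python3 -m jog '[-0.001,-0.006,0.06,0,0,0,0.035, -0.001,-0.006,0.1,0,0,0,0.035, -0.001,-0.006,0.12,0,0,0,0.035, -0.001,-0.006,0.135,0,0,0,0.035, -0.001,-0.006,0.135,0,0,0,0.035]'; python3 -m jog '[0,0,0,0,0,0,-0.5, 0,0,0,0,0,0,-0.5, 0,0,0,0,0,0,-0.5,0,0,0,0,0,0,-0.5,0,0,0,0,0,0,-0.5,0,0,0,0,0,0,-0.5]'
```

```text
clock: 2.67
ee_pos: [0.4656, -0.2657, 0.0196]
tcp_rot: [0.0, 0.723, -0.691, 0.0]
wrist_force: [-0.3, 0.3, 0.2]
width: 0.0444
grasp_force: 0.0
clock: 3.17
ee_pos: [0.4617, -0.2664, 0.0218]
tcp_rot: [0.003, 0.723, -0.691, -0.003]
wrist_force: [-18.0, 3.5, 12.9]
width: 0.0257
grasp_force: 59.3
```

```bash
python3 -m jog '[0,0.005,0,0,0,0,0.035, 0,0.005,0,0,0,0,0.035, 0,0.005,0,0,0,0,0.035,0,0.005,0,0,0,0,0.035,0,0.005,0.005,0,0,0,0.035,0,0.005,0.010,0,0,0,0.035,0,0.005,0.012,0,0,0,0.035]';python3 -m jog '[0,0,0,0,0,0,0.035]'; python3 - <<'E'
from h import *
im,d=get_image('wrist');cv2.imwrite('pics/w3.png',cv2.resize(im[120:480,120:520],None,fx=1.5,fy=1.5))
vials(im,calibration('wrist'))
E
```

```text
clock: 3.75
ee_pos: [0.462, -0.2657, 0.0114]
tcp_rot: [0.0, 0.723, -0.691, -0.0]
wrist_force: [0.3, -0.4, -0.2]
width: 0.0441
grasp_force: 0.0
clock: 3.83
ee_pos: [0.4618, -0.2658, 0.0114]
tcp_rot: [0.0, 0.723, -0.691, -0.001]
wrist_force: [-0.1, 0.0, 1.3]
width: 0.0441
grasp_force: 0.0
amber px [318.1 218.3] 3835 x 0.4495..0.4776 y -0.3158..-0.2932 mean [ 0.4635 -0.3048]
amber px [ 40.1 264.3] 3190 x 0.5562..0.5916 y -0.2910..-0.2705 mean [ 0.5738 -0.281 ]
amber px [ 59.8 356.7] 1095 x 0.5546..0.5898 y -0.2504..-0.2312 mean [ 0.5725 -0.2385]
amber px [318.5 373.9] 2679 x 0.4460..0.4747 y -0.2494..-0.2214 mean [ 0.4601 -0.2347]
```

View pics/w3.png

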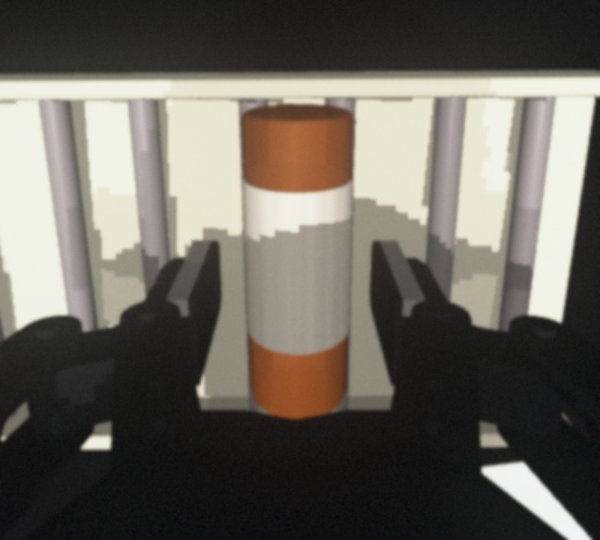

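The vial sits centred between the pads (crop (298,260), pads at x=205 and 385). I'll close and lift.

```bash
python3 -m jog '[0,0,0,0,0,0,-0.5, 0,0,0,0,0,0,-0.5, 0,0,0,0,0,0,-0.5,0,0,0,0,0,0,-0.5,0,0,0,0,0,0,-0.5]';python3 -m jog '[0,0,-0.05,0,0,0,-0.5,0,0,-0.1,0,0,0,-0.5,0,0,-0.2,0,0,0,-0.5,0,0,-0.3,0,0,0,-0.5,0,0,-0.3,0,0,0,-0.5,0,0,-0.3,0,0,0,-0.5]'; python3 - <<'E'
from h import *
s=manip.get_state();print(s['qpos'].round(2))
delta([.524,.1285,.17],np.radians(-90))
im,d=get_image('wrist');cv2.imwrite('pics/w4.png',im)
cw=calibration('wrist');vials(im,cw,s['ee_pos'][2]+.013)
im,d=get_image('top');cv2.imwrite('pics/t4.png',im)
E
```

```text
clock: 4.3
ee_pos: [0.4613, -0.266, 0.013]
tcp_rot: [0.001, 0.723, -0.691, -0.001]
wrist_force: [-5.2, 1.8, 6.7]
width: 0.0266
grasp_force: 55.9
clock: 4.8
ee_pos: [0.4647, -0.2677, 0.2019]
tcp_rot: [-0.002, 0.723, -0.691, 0.007]
wrist_force: [0.9, 0.1, 0.9]
width: 0.026
grasp_force: 59.1
[-0.14 -0.14 -0.15  0.   -1.55  0.19]
shift [-0.6556 -0.1281  0.0506] turn [-0.0039 -0.0019  0.0145] dist 0.402
amber px [147.  194.4] 342 x 0.5233..0.5344 y -0.3151..-0.3104 mean [ 0.5289 -0.3127]
amber px [205.1 195. ] 302 x 0.5023..0.5124 y -0.3158..-0.3111 mean [ 0.5074 -0.3135]
amber px [316.6 218.1] 3677 x 0.4526..0.4795 y -0.3172..-0.2956 mean [ 0.466  -0.3066]
amber px [151.6 234.8] 151 x 0.5233..0.5336 y -0.2990..-0.2958 mean [ 0.5285 -0.2973]
amber px [208.2 235.1] 140 x 0.5020..0.5116 y -0.2996..-0.2969 mean [ 0.5069 -0.2982]
amber px [121.1 331.9] 1158 x 0.5336..0.5544 y -0.2640..-0.2469 mean [ 0.5445 -0.2549]
amber px [316.6 372. ] 2658 x 0.4495..0.4767 y -0.2535..-0.2265 mean [ 0.463  -0.2397]
amber px [  2.9 383.4] 157 x 0.5966..0.6015 y -0.2348..-0.2188 mean [ 0.5987 -0.227 ]
```

```bash
python3 -m jog '[-0.47,-0.11,-0.16,0,0,0.0145,-0.5,-0.47,-0.11,-0.16,0,0,0.0145,-0.5,-0.47,-0.11,-0.16,0,0,0.0145,-0.5,-0.47,-0.11,-0.16,0,0,0.0145,-0.5,-0.47,-0.11,-0.16,0,0,0.0145,-0.5,-0.47,-0.11,-0.16,0,0,0.0145,-0.5,-0.47,-0.11,-0.16,0,0,0.0145,-0.5,-0.47,-0.11,-0.16,0,0,0.0145,-0.5]';python3 -m jog '[-0.06,0,0,0,0,0,-0.5,-0.06,0,0,0,0,0,-0.5,-0.06,0,0,0,0,0,-0.5]'; python3 - <<'E'
from h import *
import pickle
s=manip.get_state()
im,d=get_image('wrist');cv2.imwrite('pics/w5.png',im);np.save('w5.npy',d)
cw=calibration('wrist');pickle.dump(cw,open('w5.pkl','wb'));print(cw['position'],s['ee_pos'])
E
```

```text
clock: 5.57
ee_pos: [0.5157, 0.0229, 0.2879]
tcp_rot: [0.0, 0.708, -0.706, -0.0]
wrist_force: [0.4, -0.6, -0.7]
width: 0.0261
grasp_force: 59.2
clock: 5.82
ee_pos: [0.5149, 0.0561, 0.2861]
tcp_rot: [0.001, 0.708, -0.706, -0.001]
wrist_force: [-0.3, -1.2, -0.7]
width: 0.0259
grasp_force: 59.2
[ 0.51586515 -0.01361581  0.43086044] [0.51487883 0.05612074 0.28612324]
```

View pics/w5.png

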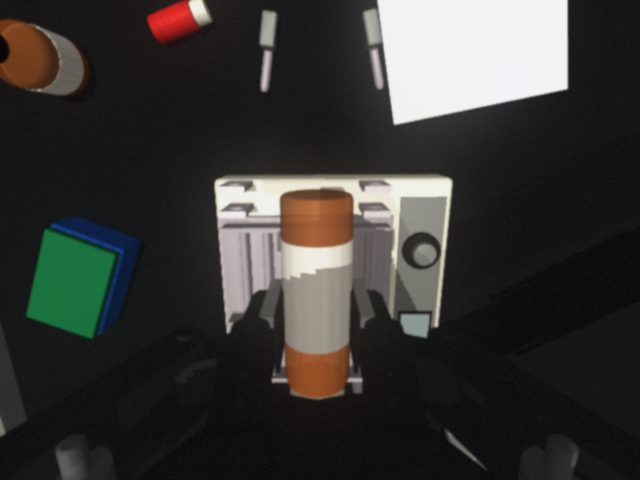

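```bash
python3 - <<'E'
import cv2
im=cv2.imread('pics/w5.png');cv2.imwrite('pics/c5.png',cv2.resize(im[165:345,205:465],None,fx=3,fy=3,interpolation=cv2.INTER_CUBIC))
E
```

```text
(no output)
```

View pics/c5.png

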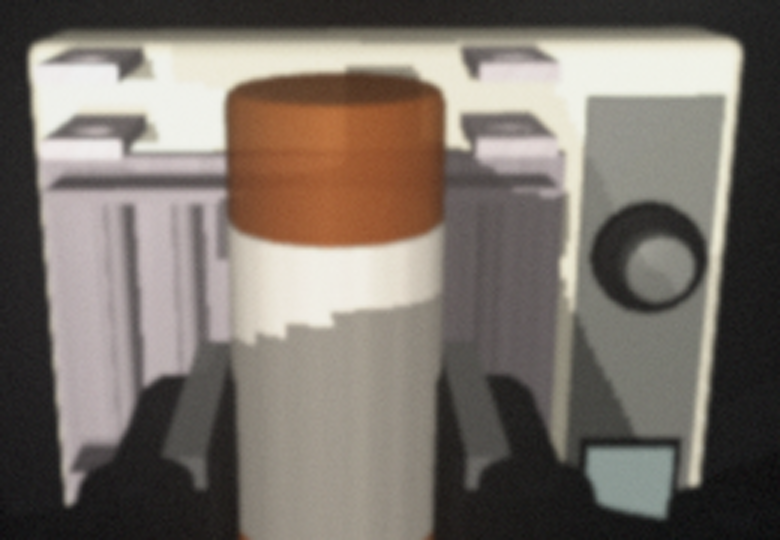

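```bash
python3 - <<'E'
from h import *;import pickle
c=pickle.load(open('w5.pkl','rb'))
f=lambda u,v,z:ray(c,205+u/3,165+v/3,z).round(4)
print('near outer ear top',f(516.5,71,.101),'inner',f(517,149.5,.101))
print('far outer',f(79,71,.101),'inner',f(84,149.5,.101))
print('button',f(660,270,.075))
print('housing L/R',f(32,60,.053),f(741,60,.053),'front',f(390,40,.053))
ct=calibration('top')
# top view shaker crop c2: /4+ (130,185)
g=lambda u,v,z:ray(ct,130+u/4,185+v/4,z).round(4)
print('endplates z.083 mid-plate',g(504,300,.083),'right',g(687,300,.083),'left',g(387,300,.083))
print('btn top',g(634,502,.075))
E
```

```text
near outer ear top [0.4572 0.0322 0.101 ] inner [0.4559 0.0575 0.101 ]
far outer [0.5956 0.0323 0.101 ] inner [0.5956 0.0576 0.101 ]
button [0.3974 0.1074 0.075 ]
housing L/R [0.6239 0.035  0.053 ] [0.3676 0.0348 0.053 ] front [0.4948 0.0277 0.053 ]
endplates z.083 mid-plate [0.5158 0.1829 0.083 ] right [0.5154 0.0747 0.083 ] left [0.5161 0.2522 0.083 ]
btn top [0.3967 0.1063 0.075 ]
```

```bash
python3 - <<'E'
from h import *
delta([.5255,.1325,.13],np.radians(-90))
E
```

```text
shift [-0.1293 -0.0185  0.2607] turn [ 0.0008 -0.0003  0.0004] dist 0.175
```

```bash
python3 -m jog '[-0.129,-0.0185,0.1,0,0,0,-0.5,-0.129,-0.0185,0.15,0,0,0,-0.5,-0.129,-0.0185,0.26,0,0,0,-0.5,-0.129,-0.0185,0.26,0,0,0,-0.5,-0.129,-0.0185,0.26,0,0,0,-0.5,-0.129,-0.0185,0.26,0,0,0,-0.5,-0.129,-0.0185,0.26,0,0,0,-0.5]'; python3 - <<'E'
from h import *
delta([.5255,.1325,.078],np.radians(-90))
im,d=get_image('wrist');cv2.imwrite('pics/w6.png',im)
E
```

```text
clock: 6.45
ee_pos: [0.5262, 0.1307, 0.1317]
tcp_rot: [-0.001, -0.707, 0.707, -0.0]
wrist_force: [-0.1, 0.6, 0.5]
width: 0.026
grasp_force: 59.2
shift [-0.0031  0.0011  0.0895] turn [ 0.0004 -0.0006 -0.0003] dist 0.054
```

View pics/w6.png

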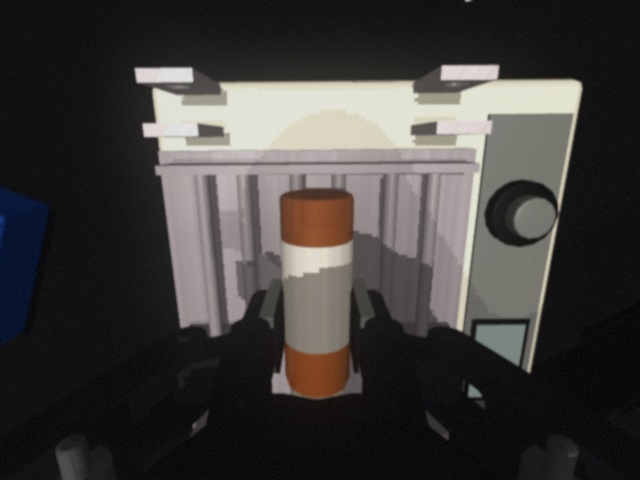

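The vial is over the middle cradle (wires at 297 and 339, vial axis at 317). I'll check y against the end plate (row 170).

```bash
python3 - <<'E'
from h import *
c=calibration('wrist');s=manip.get_state()
print('TCP',s['ee_pos'])
print('plate top band',ray(c,317,165,.083).round(4),ray(c,317,173,.083).round(4))
print('vial -y end (bottom of cap face ~ axis)',ray(c,317,193,s['ee_pos'][2]+.0125).round(4), 'amber/label',ray(c,317,243,s['ee_pos'][2]+.0265).round(4))
print('ears',[ray(c,u,v,.101).round(4) for u,v in [(165.5,75),(470,72),(171,129),(463,127)]])
print('btn',ray(c,533,218,.075).round(4), 'wires',[ray(c,u,180,.0746)[0].round(4) for u in (204,247,297,339,388,431)])
E
```

```text
TCP [0.52713165 0.13116077 0.13369651]
plate top band [0.5273 0.0765 0.083 ] [0.5273 0.0809 0.083 ]
vial -y end (bottom of cap face ~ axis) [0.5273 0.0824 0.1462] amber/label [0.5273 0.098  0.1602]
ears [array([0.5981, 0.0338, 0.101 ]), array([0.4559, 0.0327, 0.101 ]), array([0.5983, 0.0579, 0.101 ]), array([0.4564, 0.0572, 0.101 ])]
btn [0.3983 0.1084 0.075 ] wires [np.float64(0.593), np.float64(0.568), np.float64(0.5389), np.float64(0.5145), np.float64(0.4861), np.float64(0.4611)]
```

```bash
python3 -m jog '[-0.0036,0,0.04,0,0,0,-0.5,-0.0036,0,0.07,0,0,0,-0.5,-0.0036,0,0.085,0,0,0,-0.5,-0.0036,0,0.092,0,0,0,-0.5,-0.0036,0,0.092,0,0,0,-0.5]'; python3 -m jog '[0,0,0.002,0,0,0,-0.5,0,0,0.002,0,0,0,-0.5]'
```

```text
clock: 6.92
ee_pos: [0.5271, 0.134, 0.0793]
tcp_rot: [0.001, -0.707, 0.707, -0.001]
wrist_force: [0.9, 0.2, -0.4]
width: 0.0259
grasp_force: 59.0
clock: 7.08
ee_pos: [0.5276, 0.1342, 0.079]
tcp_rot: [0.001, -0.707, 0.707, -0.001]
wrist_force: [-3.5, -1.0, 6.2]
width: 0.0261
grasp_force: 61.8
```

```bash
python3 -m jog '[0,0,0,0,0,0,-0.1,0,0,0,0,0,0,-0.05,0,0,0,0,0,0,0,0,0,0,0,0,0,0.03,0,0,0,0,0,0,0.03]'; python3 -m jog '[0,0,-0.03,0,0,0,0.03,0,0,-0.1,0,0,0,0.03,0,0,-0.15,0,0,0,0.03,0,0,-0.3,0,0,0,0.03,0,0,-0.3,0,0,0,0.03,0,0,-0.3,0,0,0,0.03,0,0,-0.3,0,0,0,0.03]'; python3 - <<'E'
from h import *
im,d=get_image('wrist');cv2.imwrite('pics/w7.png',im)
vials(im,calibration('wrist'),.088)
delta([.5695,-.258,.10],np.radians(-90)+.045)
im,d=get_image('top');cv2.imwrite('pics/t7.png',im)
vials(im,calibration('top'),.026)
E
```

```text
clock: 7.5
ee_pos: [0.5264, 0.1343, 0.0758]
tcp_rot: [0.0, -0.707, 0.707, 0.0]
wrist_force: [0.1, 0.9, -1.0]
width: 0.044
grasp_force: 0.0
clock: 8.08
ee_pos: [0.5277, 0.1347, 0.2603]
tcp_rot: [0.004, -0.707, 0.707, -0.001]
wrist_force: [0.2, -0.4, -1.2]
width: 0.0443
grasp_force: 0.0
amber px [320.4 170.9] 525 x 0.5120..0.5371 y 0.0865..0.1023 mean [0.5243 0.0943]
amber px [320.4 239.9] 558 x 0.5112..0.5367 y 0.1477..0.1693 mean [0.524  0.1583]
shift [ 0.655  -0.0704  0.2612] turn [-0.0008  0.0006 -0.0144] dist 0.425
amber px [368.7 146.9] 362 x 0.7751..0.8369 y -0.1233..-0.0652 mean [ 0.8036 -0.0923]
amber px [384.2 202. ] 221 x 0.6354..0.6883 y -0.1483..-0.1112 mean [ 0.663  -0.1291]
amber px [446.8 217.3] 32 x 0.6120..0.6346 y -0.2869..-0.2794 mean [ 0.6238 -0.2837]
amber px [431.9 218.3] 29 x 0.6097..0.6323 y -0.2497..-0.2423 mean [ 0.6214 -0.2467]
amber px [632.9 231.8] 43 x 0.5701..0.6074 y -0.7556..-0.7345 mean [ 0.5856 -0.7412]
amber px [448.3 239.6] 34 x 0.5572..0.5796 y -0.2903..-0.2825 mean [ 0.5682 -0.2859]
amber px [293.9 256. ] 75 x 0.5166..0.5414 y 0.0884..0.1033 mean [0.529 0.096]
amber px [633.4 419.5] 244 x 0.1069..0.1559 y -0.7309..-0.6986 mean [ 0.1337 -0.7164]
```

```bash
python3 -m jog '[0.655,-0.07,0.1,0,0,-0.0144,0.03,0.655,-0.07,0.1,0,0,-0.0144,0.03,0.655,-0.07,0.1,0,0,-0.0144,0.03,0.655,-0.07,0.1,0,0,-0.0144,0.03,0.655,-0.07,0.1,0,0,-0.0144,0.03,0.655,-0.07,0.1,0,0,-0.0144,0.03,0.655,-0.07,0.1,0,0,-0.0144,0.03,0.655,-0.07,0.1,0,0,-0.0144,0.03]' | head -2;  python3 - <<'E'
from h import *
delta([.5695,-.258,.09],np.radians(-90)+.045)
E
```

```text
clock: 8.85
ee_pos: [0.5605, -0.1953, 0.2035]
shift [ 0.1052 -0.0107  0.1891] turn [0.0008 0.0002 0.0001] dist 0.13
```

```bash
python3 -m jog '[0.105,-0.0105,0.1,0,0,0,0.03,0.105,-0.0105,0.189,0,0,0,0.03,0.105,-0.0105,0.189,0,0,0,0.03,0.105,-0.0105,0.189,0,0,0,0.03,0.105,-0.0105,0.189,0,0,0,0.03]' | head -2;  python3 - <<'E'
from h import *
im,d=get_image('wrist')
vials(im,calibration('wrist'),.025)
delta([.5695,-.258,.0115],np.radians(-90)+.045)
E
```

```text
clock: 9.27
ee_pos: [0.5675, -0.2562, 0.0867]
amber px [312.9 212.7] 906 x 0.5590..0.5863 y -0.2881..-0.2734 mean [ 0.5727 -0.2807]
amber px [221.6 212.9] 896 x 0.6151..0.6426 y -0.2854..-0.2709 mean [ 0.6289 -0.2781]
amber px [226.9 274.8] 406 x 0.6130..0.6401 y -0.2433..-0.2328 mean [ 0.6266 -0.2373]
amber px [313.4 274.7] 441 x 0.5569..0.5847 y -0.2450..-0.2352 mean [ 0.5708 -0.2398]
amber px [183.5 415.1] 454 x 0.6522..0.6754 y -0.1392..-0.1125 mean [ 0.6612 -0.1255]
shift [ 0.0031 -0.0007  0.132 ] turn [ 0.0013  0.0001 -0.0001] dist 0.079
```

```bash
python3 -m jog '[0.003,-0.001,0.06,0,0,0,0.03,0.003,-0.001,0.1,0,0,0,0.03,0.003,-0.001,0.12,0,0,0,0.03,0.003,-0.001,0.131,0,0,0,0.03,0.003,-0.001,0.131,0,0,0,0.03]'; python3 -m jog '[0,0,0,0,0,0,-0.5, 0,0,0,0,0,0,-0.5, 0,0,0,0,0,0,-0.5,0,0,0,0,0,0,-0.5,0,0,0,0,0,0,-0.5]';python3 -m jog '[0,0,-0.05,0,0,0,-0.5,0,0,-0.1,0,0,0,-0.5,0,0,-0.2,0,0,0,-0.5,0,0,-0.28,0,0,0,-0.5,0,0,-0.28,0,0,0,-0.5,0,0,-0.28,0,0,0,-0.5]'; python3 - <<'E'
from h import *
s=manip.get_state();im,d=get_image('wrist');vials(im,calibration('wrist'),s['ee_pos'][2]+.0125)
delta([.5268,.2225,.18],np.radians(-90))
E
```

```text
clock: 9.73
ee_pos: [0.5716, -0.2573, 0.0144]
tcp_rot: [0.0, 0.723, -0.691, 0.0]
wrist_force: [-0.1, -0.9, 0.3]
width: 0.0435
grasp_force: 0.0
clock: 10.15
ee_pos: [0.5693, -0.2581, 0.0166]
tcp_rot: [0.001, 0.723, -0.691, -0.001]
wrist_force: [-13.8, 4.5, 8.6]
width: 0.0261
grasp_force: 58.7
clock: 10.65
ee_pos: [0.574, -0.2593, 0.1931]
tcp_rot: [-0.003, 0.723, -0.691, 0.007]
wrist_force: [-0.7, -1.1, 0.1]
width: 0.0258
grasp_force: 59.4
amber px [264.5 192.2] 335 x 0.5895..0.5999 y -0.3095..-0.3048 mean [ 0.5949 -0.3071]
amber px [266.1 234. ] 153 x 0.5889..0.5992 y -0.2926..-0.2898 mean [ 0.5942 -0.2911]
amber px [316.7 253.2] 2557 x 0.5615..0.5877 y -0.2931..-0.2752 mean [ 0.5746 -0.2843]
amber px [221.1 326.4] 497 x 0.6034..0.6201 y -0.2568..-0.2450 mean [ 0.6126 -0.2507]
amber px [316.5 345. ] 897 x 0.5603..0.5857 y -0.2508..-0.2387 mean [ 0.5728 -0.244 ]
amber px [ 67.  378.3] 1800 x 0.6637..0.6946 y -0.2325..-0.2094 mean [ 0.6804 -0.2219]
shift [-0.8044  0.0411  0.0121] turn [-0.0033 -0.001   0.0144] dist 0.483
```

```bash
python3 -m jog '[-0.8,-0.05,0,0,0,0.0144,-0.5,-0.8,-0.05,0,0,0,0.0144,-0.5,-0.8,-0.05,0,0,0,0.0144,-0.5,-0.8,-0.05,0,0,0,0.0144,-0.5,-0.8,-0.05,0,0,0,0.0144,-0.5,-0.8,-0.05,0,0,0,0.0144,-0.5,-0.8,-0.05,0,0,0,0.0144,-0.5,-0.8,-0.05,0,0,0,0.0144,-0.5]' | head -2;  python3 - <<'E'
from h import *
delta([.581,.2255,.14],np.radians(-90))
E
```

```text
clock: 11.37
ee_pos: [0.5765, 0.0776, 0.1826]
shift [-0.2464 -0.0075  0.0712] turn [-0.0004  0.0002  0.0001] dist 0.154
```

```bash
python3 -m jog '[-0.246,-0.0075,0,0,0,0,-0.5,-0.246,-0.0075,0.03,0,0,0,-0.5,-0.246,-0.0075,0.07,0,0,0,-0.5,-0.246,-0.0075,0.07,0,0,0,-0.5,-0.246,-0.0075,0.07,0,0,0,-0.5,-0.246,-0.0075,0.07,0,0,0,-0.5,-0.246,-0.0075,0.07,0,0,0,-0.5]' | head -2;  python3 - <<'E'
from h import *
delta([.581,.2255,.084],np.radians(-90))
s=manip.get_state();im,d=get_image('wrist');vials(im,calibration('wrist'),s['ee_pos'][2]+.0095);cv2.imwrite('pics/w8.png',im)
E
```

```text
clock: 11.95
ee_pos: [0.5816, 0.223, 0.1405]
shift [-0.0042  0.001   0.0941] turn [-0.0002 -0.      0.0001] dist 0.057
amber px [431.   10.3] 1203 x 0.5334..0.5526 y 0.1087..0.1159 mean [0.5431 0.1118]
amber px [422.  140.8] 2032 x 0.5333..0.5522 y 0.1477..0.1622 mean [0.5427 0.1548]
amber px [316.9 252.8] 2609 x 0.5684..0.5961 y 0.1898..0.2083 mean [0.5821 0.199 ]
amber px [316.7 344.7] 898 x 0.5684..0.5958 y 0.2351..0.2472 mean [0.5822 0.242 ]
```

View pics/w8.png

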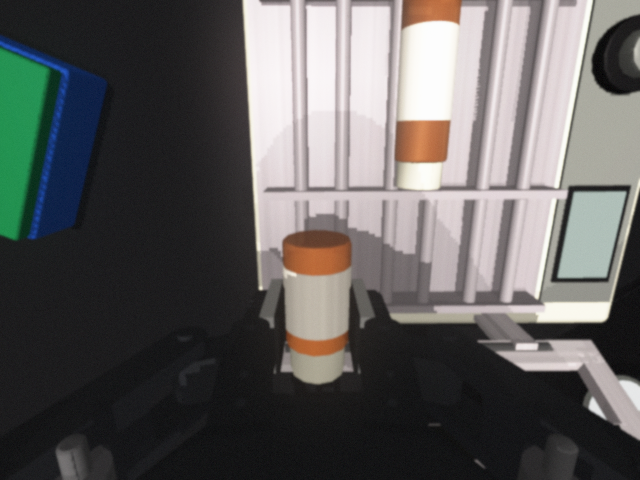

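The vial is over the far short cradle (wires at about 301 and 343). The long vial is seated between its plates.

```bash
python3 - <<'E'
from h import *
c=calibration('wrist')
print(ray(c,322,210,.0746),ray(c,321,120,.0746),'midplate',ray(c,320,193,.083),'back plate',ray(c,440,309,.083),manip.get_state()['ee_pos'])
E
python3 -m jog '[-0.0042,0.001,0.05,0,0,0,-0.5,-0.0042,0.001,0.08,0,0,0,-0.5,-0.0042,0.001,0.094,0,0,0,-0.5,-0.0042,0.001,0.094,0,0,0,-0.5]'
```

```text
[0.5789865  0.19644153 0.0746    ] [0.57975443 0.1437652  0.0746    ] midplate [0.58031519 0.18463581 0.083     ] back plate [0.50309253 0.25945795 0.083     ] [0.58187591 0.22258826 0.14101535]
clock: 12.33
ee_pos: [0.5803, 0.2242, 0.082]
tcp_rot: [-0.001, -0.707, 0.708, 0.0]
wrist_force: [-0.5, 0.5, -1.5]
width: 0.0258
grasp_force: 59.6
```

```bash
python3 -m jog '[0,0,0.003,0,0,0,-0.5,0,0,0.004,0,0,0,-0.5,0,0,0.004,0,0,0,-0.5]'; python3 -m jog '[0,0,0,0,0,0,-0.1,0,0,0,0,0,0,-0.05,0,0,0,0,0,0,0,0,0,0,0,0,0,0.03,0,0,0,0,0,0,0.03]';python3 -m jog '[0,0,-0.03,0,0,0,0.03,0,0,-0.1,0,0,0,0.03,0,0,-0.2,0,0,0,0.03,0,0,-0.2,0,0,0,0.03,0,0,-0.2,0,0,0,0.03]'|head -2; python3 - <<'E'
from h import *
im,d=get_image('wrist')
vials(im,calibration('wrist'),.088)
delta([.6235,-.2565,.20],np.radians(-90)+.045)
E
```

```text
clock: 12.58
ee_pos: [0.5816, 0.2257, 0.0827]
tcp_rot: [0.001, -0.707, 0.707, -0.0]
wrist_force: [-1.2, -0.7, -0.8]
width: 0.0257
grasp_force: 59.6
clock: 13.0
ee_pos: [0.5809, 0.2257, 0.0812]
tcp_rot: [-0.0, 0.707, -0.707, 0.0]
wrist_force: [1.2, -0.8, -0.0]
width: 0.0444
grasp_force: 0.0
clock: 13.42
ee_pos: [0.583, 0.2262, 0.2085]
amber px [405.7  34.4] 911 x 0.5114..0.5355 y 0.0831..0.0992 mean [0.5234 0.091 ]
amber px [398.3 134.8] 1050 x 0.5112..0.5371 y 0.1453..0.1654 mean [0.5241 0.1555]
amber px [323.4 197.5] 509 x 0.5652..0.5902 y 0.1953..0.2067 mean [0.5778 0.201 ]
amber px [323.2 246.3] 280 x 0.5646..0.5905 y 0.2353..0.2436 mean [0.5777 0.2397]
shift [ 0.8045 -0.0692  0.0059] turn [-0.0017  0.001  -0.0143] dist 0.484
```

```bash
python3 -m jog '[0.804,-0.069,0.006,0,0,-0.0143,0.03,0.804,-0.069,0.006,0,0,-0.0143,0.03,0.804,-0.069,0.006,0,0,-0.0143,0.03,0.804,-0.069,0.006,0,0,-0.0143,0.03,0.804,-0.069,0.006,0,0,-0.0143,0.03,0.804,-0.069,0.006,0,0,-0.0143,0.03,0.804,-0.069,0.006,0,0,-0.0143,0.03,0.804,-0.069,0.006,0,0,-0.0143,0.03]' | head -2;  python3 - <<'E'
from h import *
delta([.6225,-.2565,.09],np.radians(-90)+.045)
E
```

```text
clock: 14.13
ee_pos: [0.6087, -0.1084, 0.1973]
shift [ 0.2477 -0.0122  0.1788] turn [0.0005 0.0001 0.    ] dist 0.183
```

```bash
python3 -m jog '[0.247,-0.012,0.05,0,0,0,0.03,0.247,-0.012,0.05,0,0,0,0.03,0.247,-0.012,0.178,0,0,0,0.03,0.247,-0.012,0.178,0,0,0,0.03,0.247,-0.012,0.178,0,0,0,0.03,0.247,-0.012,0.178,0,0,0,0.03,0.247,-0.012,0.178,0,0,0,0.03]' | head -2;  python3 - <<'E'
from h import *
delta([.623,-.2565,.0115],np.radians(-90)+.045)
im,d=get_image('wrist');vials(im,calibration('wrist'),.025)
E
```

```text
clock: 14.72
ee_pos: [0.6214, -0.2548, 0.0884]
shift [ 0.0031 -0.0032  0.1282] turn [ 0.0018  0.0004 -0.0006] dist 0.077
amber px [313.4 213.5] 900 x 0.6125..0.6394 y -0.2856..-0.2713 mean [ 0.6261 -0.2783]
amber px [313.7 274.8] 444 x 0.6105..0.6378 y -0.2430..-0.2331 mean [ 0.6242 -0.2377]
amber px [264.9 386.4] 289 x 0.6469..0.6640 y -0.1580..-0.1447 mean [ 0.6555 -0.1505]
```

```bash
python3 -m jog '[0.003,0,0.06,0,0,0,0.03,0.003,0,0.1,0,0,0,0.03,0.003,0,0.12,0,0,0,0.03,0.003,0,0.131,0,0,0,0.03,0.003,0,0.131,0,0,0,0.03]'; python3 -m jog '[0,0,0,0,0,0,-0.5, 0,0,0,0,0,0,-0.5, 0,0,0,0,0,0,-0.5,0,0,0,0,0,0,-0.5,0,0,0,0,0,0,-0.5]';python3 -m jog '[0,0,-0.05,0,0,0,-0.5,0,0,-0.1,0,0,0,-0.5,0,0,-0.2,0,0,0,-0.5,0,0,-0.28,0,0,0,-0.5,0,0,-0.28,0,0,0,-0.5,0,0,-0.28,0,0,0,-0.5]'; python3 - <<'E'
from h import *
s=manip.get_state();im,d=get_image('wrist');vials(im,calibration('wrist'),s['ee_pos'][2]+.0125)
delta([.473,.2255,.18],np.radians(-90))
E
```

```text
clock: 15.18
ee_pos: [0.6235, -0.2553, 0.0132]
tcp_rot: [0.0, 0.723, -0.691, -0.0]
wrist_force: [-0.1, -0.0, 0.3]
width: 0.044
grasp_force: 0.0
clock: 15.6
ee_pos: [0.6232, -0.2561, 0.0159]
tcp_rot: [0.0, 0.723, -0.691, 0.0]
wrist_force: [-7.2, 1.6, 4.3]
width: 0.026
grasp_force: 58.9
clock: 16.1
ee_pos: [0.626, -0.2575, 0.1927]
tcp_rot: [-0.003, 0.723, -0.691, 0.007]
wrist_force: [0.2, -0.9, 0.5]
width: 0.0264
grasp_force: 59.1
amber px [316.4 254.3] 2660 x 0.6133..0.6397 y -0.2909..-0.2730 mean [ 0.6267 -0.2821]
amber px [315.7 346.6] 933 x 0.6122..0.6385 y -0.2481..-0.2363 mean [ 0.6251 -0.2415]
amber px [113.2 365.2] 58 x 0.7056..0.7157 y -0.2313..-0.2248 mean [ 0.7114 -0.2279]
amber px [155.4 397.7] 148 x 0.6908..0.6979 y -0.2185..-0.2071 mean [ 0.6946 -0.2122]
shift [-0.8143  0.2175  0.0094] turn [-0.0034 -0.0009  0.0143] dist 0.506
```

```bash
python3 -m jog '[-0.814,0.217,0.009,0,0,0.0143,-0.5,-0.814,0.217,0.009,0,0,0.0143,-0.5,-0.814,0.217,0.009,0,0,0.0143,-0.5,-0.814,0.217,0.009,0,0,0.0143,-0.5,-0.814,0.217,0.009,0,0,0.0143,-0.5,-0.814,0.217,0.009,0,0,0.0143,-0.5,-0.814,0.217,0.009,0,0,0.0143,-0.5,-0.814,0.217,0.009,0,0,0.0143,-0.5]' | head -2;  python3 - <<'E'
from h import *
delta([.4725,.2255,.14],np.radians(-90))
E
```

```text
clock: 16.82
ee_pos: [0.5219, 0.0636, 0.1781]
shift [-0.2698  0.0825  0.0635] turn [-0.0003  0.0002 -0.0001] dist 0.174
```

```bash
python3 -m jog '[-0.269,0.0825,0,0,0,0,-0.5,-0.269,0.0825,0,0,0,0,-0.5,-0.269,0.0825,0.063,0,0,0,-0.5,-0.269,0.0825,0.063,0,0,0,-0.5,-0.269,0.0825,0.063,0,0,0,-0.5,-0.269,0.0825,0.063,0,0,0,-0.5,-0.269,0.0825,0.063,0,0,0,-0.5]' | head -2;  python3 - <<'E'
from h import *
delta([.4725,.2255,.082],np.radians(-90))
s=manip.get_state();im,d=get_image('wrist');vials(im,calibration('wrist'),s['ee_pos'][2]+.0095);cv2.imwrite('pics/w9.png',im)
# wires at a row between vial and mid plate
g=cv2.cvtColor(im,cv2.COLOR_BGR2GRAY);print(g[215,270:370:2])
E
```

```text
clock: 17.4
ee_pos: [0.4733, 0.2235, 0.14]
shift [-0.0034  0.0014  0.0967] turn [-0.     -0.0001  0.0005] dist 0.058
amber px [209.5   9.5] 1115 x 0.5014..0.5206 y 0.1090..0.1159 mean [0.5108 0.1119]
amber px [218.5 139.7] 1984 x 0.5016..0.5202 y 0.1477..0.1622 mean [0.5111 0.1548]
amber px [130.2 222.4] 1145 x 0.5384..0.5589 y 0.1815..0.1918 mean [0.5488 0.1866]
amber px [316.7 254.2] 2649 x 0.4604..0.4881 y 0.1905..0.2096 mean [0.4742 0.2   ]
amber px [139.4 287. ] 434 x 0.5388..0.5587 y 0.2105..0.2173 mean [0.549  0.2146]
amber px [316.4 346.6] 917 x 0.4608..0.4878 y 0.2364..0.2486 mean [0.4743 0.2433]
[170 168 165 166 166 167 170 166 168 169 168 165 138 129 146 157 150 133
 112 108 140 143 141 139 142 141 138 140 140 135 134 136 121 128 145 159
 152 133 111 147 161 165 165 164 162 163 163 165 164 165]
```

```bash
python3 -m jog '[-0.0034,0.0014,0.05,0,0,0,-0.5,-0.0034,0.0014,0.08,0,0,0,-0.5,-0.0034,0.0014,0.096,0,0,0,-0.5,-0.0034,0.0014,0.1,0,0,0,-0.5,-0.0034,0.0014,0.102,0,0,0,-0.5]'; python3 -m jog '[0,0,0,0,0,0,-0.1,0,0,0,0,0,0,-0.05,0,0,0,0,0,0,0,0,0,0,0,0,0,0.03,0,0,0,0,0,0,0.03]';python3 -m jog '[0,0,-0.03,0,0,0,0.03,0,0,-0.1,0,0,0,0.03,0,0,-0.2,0,0,0,0.03,0,0,-0.3,0,0,0,0.03,0,0,-0.3,0,0,0,0.03,0,0,-0.3,0,0,0,0.03]'|head -2; python3 - <<'E'
from h import *
im,d=get_image('wrist');c=calibration('wrist')
vials(im,c,.088);cv2.imwrite('pics/w10.png',im);np.save('w10.npy',d)
im,d=get_image('top');cv2.imwrite('pics/t10.png',im);np.save('t10.npy',d)
c=calibration('top')
h=cv2.cvtColor(im,cv2.COLOR_BGR2HSV)
m=(h[...,2]<35).astype('u1')[225:270,110:155]
print((im[235:262:2,120:156:2].max(2)))
v,u=np.mgrid[225:265,115:165];z=d[225:265,115:165]
P=rot(c['rotation']).apply(np.stack([(u-c['cx'])/c['fx']*z,(v-c['cy'])/c['fy']*z,z],-1).reshape(-1,3))+c['position']
k=P[:,2]>.2;Q=P[k];o=Q[np.argsort(Q[:,1])];print(len(o),o[::max(1,len(o)//25)].round(3))
E
```

```text
clock: 17.87
ee_pos: [0.4724, 0.2238, 0.0798]
tcp_rot: [-0.001, -0.707, 0.708, -0.0]
wrist_force: [-10.5, -2.7, 8.8]
width: 0.0256
grasp_force: 60.0
clock: 18.28
ee_pos: [0.473, 0.2253, 0.0789]
tcp_rot: [0.0, -0.707, 0.707, -0.0]
wrist_force: [-0.2, 0.3, -0.0]
width: 0.0442
grasp_force: 0.0
clock: 18.78
ee_pos: [0.4751, 0.2257, 0.2682]
amber px [257.5  55.6] 504 x 0.5130..0.5365 y 0.0839..0.0997 mean [0.5249 0.0918]
amber px [261.7 135. ] 623 x 0.5122..0.5363 y 0.1461..0.1648 mean [0.5242 0.1554]
amber px [323.5 184.9] 304 x 0.4569..0.4818 y 0.1940..0.2041 mean [0.4694 0.1994]
amber px [206.1 186.3] 322 x 0.5645..0.5904 y 0.1950..0.2060 mean [0.5775 0.2008]
amber px [209.8 226.6] 139 x 0.5646..0.5896 y 0.2355..0.2424 mean [0.5773 0.239 ]
amber px [323.5 225.4] 178 x 0.4564..0.4820 y 0.2344..0.2413 mean [0.4691 0.2377]
[[ 41  40  42  42  42  42  43  43  42  44  45  45 221 197 104 118 122 123]
 [ 41  41  42  43  43  42  43  43  43  43  44  44 155 112 121 123  78  68]
 [ 41  41  42  41  41  42  42  43  43  44  44  79 117 122 111  66  67  69]
 [ 41  41  41  42  42  42  43  43  44  44  82
[... 632 characters left out ...]
 40  42  42  42  42  58 119 111  66  66  67  67  67  69  75  75  75  75]
 [ 41  42  41  41  42  80 119  90  66  67  67  67  67  70  75  75  75  75]]
1104 [[0.436 0.031 1.323]
 [0.488 0.226 0.674]
 [0.492 0.228 0.673]
 [0.503 0.23  0.672]
 [0.51  0.231 0.668]
 [0.484 0.233 0.673]
 [0.512 0.234 0.67 ]
 [0.505 0.236 0.672]
 [0.483 0.238 0.673]
 [0.489 0.239 0.672]
 [0.473 0.241 0.67 ]
 [0.479 0.243 0.672]
 [0.484 0.245 0.674]
 [0.497 0.246 0.67 ]
 [0.477 0.249 0.673]
 [0.492 0.25  0.673]
 [0.482 0.253 0.673]
 [0.495 0.255 0.671]
 [0.485 0.257 0.671]
 [0.478 0.26  0.67 ]
 [0.491 0.263 0.668]
 [0.482 0.268 0.669]
 [0.563 0.36  0.305]
 [0.552 0.365 0.318]
 [0.532 0.375 0.343]
 [0.524 0.386 0.344]]
```

View pics/w10.png

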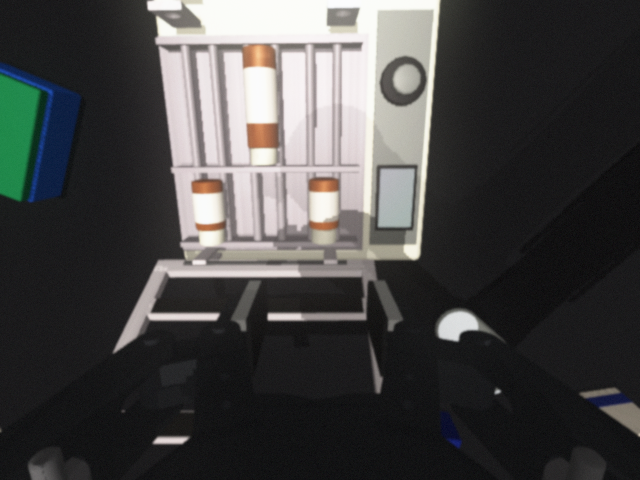

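All three vials lie seated, at (260,105), (208,210) and (323,210) in this view. Next is the frame: its tab is at roughly y=0.38, z=0.33, so the angle is about 116°.

```bash
python3 -m jog '[0,0,-0.1,0,0,0,0.03,0,0,-0.22,0,0,0,0.03,0,0,-0.22,0,0,0,0.03,0,0,-0.22,0,0,0,0.03,0,0,-0.22,0,0,0,0.03,0,0,-0.22,0,0,0,0.03]'|head -2; python3 - <<'E'
from h import *
delta([.5265,.382,.40],np.radians(-90))
im,d=get_image('top');c=calibration('top')
g=im[225:275,120:150].max(2)
print([ray(c,u,v,.34).round(4) for u,v in ((133,242),(133,254))])
print(g[10:36,8:22:2])
E
```

```text
clock: 19.38
ee_pos: [0.4727, 0.2257, 0.3895]
shift [-0.2605 -0.0897 -0.0178] turn [ 0.0005 -0.0001  0.0001] dist 0.166
[array([0.5341, 0.3838, 0.34  ]), array([0.5114, 0.3831, 0.34  ])]
[[74 75 75 76 75 76 78]
 [75 75 76 76 76 76 78]
 [75 75 75 76 76 77 77]
 [75 75 75 76 77 77 77]
 [74 74 75 76 77 77 76]
 [74 75 75 76 76 76 77]
 [75 75 75 77 77 77 77]
 [75 75 76 76 76 76 76]
 [75 75 76 76 77 77 77]
 [75 75 77 76 76 77 77]
 [75 75 76 76 76 77 77]
 [75 75 76 76 76 77 77]
 [75 75 76 76 76 77 76]
 [75 76 76 76 76 77 76]
 [75 76 76 76 76 77 77]
 [75 76 76 76 76 77 77]
 [72 74 76 77 77 77 77]
 [65 68 77 76 77 76 77]
 [69 67 76 77 76 76 77]
 [70 71 76 76 76 76 76]
 [69 70 75 77 76 77 76]
 [68 69 71 76 76 76 77]
 [69 69 68 76 77 77 76]
 [69 69 65 76 76 77 77]
 [69 69 66 77 77 77 77]
 [69 68 72 76 76 76 76]]
```

```bash
python3 -m jog '[-0.1,-0.087,-0.018,0,0,0,0.06,-0.26,-0.087,-0.018,0,0,0,0.06,-0.26,-0.087,-0.018,0,0,0,0.06,-0.26,-0.087,-0.018,0,0,0,0.06,-0.26,-0.087,-0.018,0,0,0,0.06,-0.26,-0.087,-0.018,0,0,0,0.06,-0.26,-0.087,-0.018,0,0,0,0.06]'|head -2; python3 - <<'E'
from h import *
delta([.525,.382,.3255],np.radians(-90))
s=manip.get_state();print(s['qpos'].round(2))
im,d=get_image('wrist');cv2.imwrite('pics/w11.png',im);c=calibration('wrist');print(c['position'])
p=proj(c,[.525,.382,.333]);print(p)
a=cv2.resize(im[200:480,150:500],None,fx=2,fy=2);cv2.imwrite('pics/w11c.png',cv2.convertScaleAbs(a,alpha=1.8,beta=10))
E
```

```text
clock: 20.02
ee_pos: [0.525, 0.3818, 0.3987]
shift [-0.0007 -0.0004  0.1219] turn [ 0.0009 -0.0011  0.0002] dist 0.073
[ 0.94  0.28  0.66 -0.   -1.96 -0.94]
[0.52547994 0.31228503 0.54481165]
[316.92447623 251.72314745]
```

View pics/w11c.png

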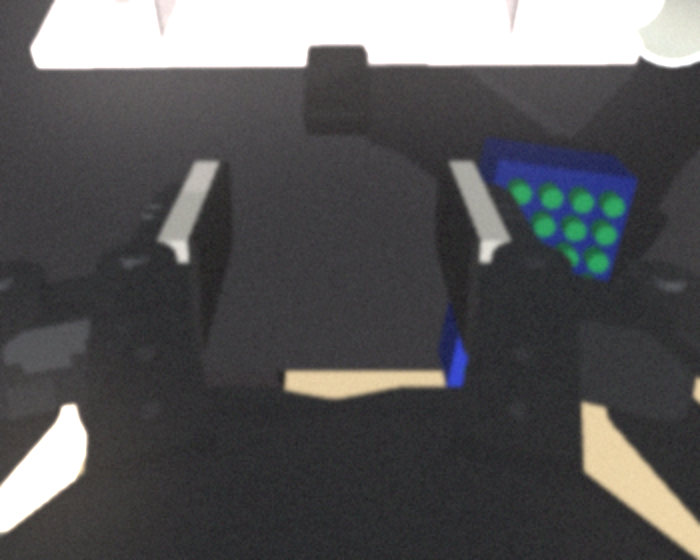

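The tab is in the gap, crop (337,88), i.e. pixel (318,244), right below the gripper. I'll lower and grip.

```bash
python3 -m jog '[0,0,0.04,0,0,0,0.06,0,0,0.08,0,0,0,0.06,0,0,0.1,0,0,0,0.06,0,0,0.12,0,0,0,0.06,0,0,0.12,0,0,0,0.06]'; python3 -m jog '[0,0,0,0,0,0,-0.2,0,0,0,0,0,0,-0.4,0,0,0,0,0,0,-0.7,0,0,0,0,0,0,-0.8,0,0,0,0,0,0,-0.8,0,0,0,0,0,0,-0.8]'; python3 - <<'E'
import numpy as np
t0=116
P=lambda t:np.array([-.252*np.cos(np.radians(t)),.252*np.sin(np.radians(t))])
for a,b in((116,84),(84,52),(52,20),(20,-2)):
    print(a,b,[(round(-(P(t)-P(a))[0]/.6,3),round(-(P(t)-P(a))[1]/.6,3)) for t in np.linspace(a,b,9)[1:]])
E
```

```text
clock: 20.48
ee_pos: [0.5242, 0.3797, 0.3277]
tcp_rot: [-0.001, -0.707, 0.707, 0.0]
wrist_force: [-1.0, -0.1, -0.4]
width: 0.0451
grasp_force: 0.0
clock: 20.98
ee_pos: [0.5239, 0.3814, 0.3315]
tcp_rot: [-0.001, 0.707, -0.707, -0.001]
wrist_force: [-6.4, 0.6, 2.7]
width: 0.0183
grasp_force: 59.1
116 84 [(np.float64(0.027), np.float64(-0.012)), (np.float64(0.054), np.float64(-0.022)), (np.float64(0.083), np.float64(-0.03)), (np.float64(0.111), np.float64(-0.036)), (np.float64(0.14), np.float64(-0.04)), (np.float64(0.169), np.float64(-0.042)), (np.float64(0.199), np.float64(-0.042)), (np.float64(0.228), np.float64(-0.04))]
84 52 [(np.float64(0.029), np.float64(0.004)), (np.float64(0.058), np.float64(0.01)), (np.float64(0.086), np.float64(0.018)), (np.float64(0.113), np.float64(0.028)), (np.float64(0.14), np.float64(0.04)), (np.float64(0.166), np.float64(0.054)), (np.float64(0.191), np.float64(0.07)), (np.float64(0.215), np.float64(0.087))]
52 20 [(np.float64(0.022), np.float64(0.019)), (np.float64(0.044), np.float64(0.039)), (np.float64(0.063), np.float64(0.061)), (np.float64(0.081), np.float64(0.084)), (np.float64(0.098), np.float64(0.108)), (np.float64(0.112), np.float64(0.134)), (np.float64(0.125), np.float64(0.16)), (np.float64(0.136), np.float64(0.187))]
20 -2 [(np.float64(0.006), np.float64(0.019)), (np.float64(0.012), np.float64(0.038)), (np.float64(0.017), np.float64(0.058)), (np.float64(0.02), np.float64(0.078)), (np.float64(0.023), np.float64(0.098)), (np.float64(0.025), np.float64(0.118)), (np.float64(0.025), np.float64(0.138)), (np.float64(0.025), np.float64(0.158))]
```

```bash
python3 -m jog '[0.027,0,-0.012,0,0,0,-0.8,0.054,0,-0.022,0,0,0,-0.8,0.083,0,-0.03,0,0,0,-0.8,0.111,0,-0.036,0,0,0,-0.8,0.14,0,-0.04,0,0,0,-0.8,0.169,0,-0.042,0,0,0,-0.8,0.169,0,-0.042,0,0,0,-0.8]'
```

```text
clock: 21.57
ee_pos: [0.5246, 0.2771, 0.3554]
tcp_rot: [-0.0, -0.706, 0.708, 0.0]
wrist_force: [-5.6, -0.8, -0.4]
width: 0.0181
grasp_force: 63.5
```

```bash
python3 -m jog '[0.044,0,0.001,0,0,0,-0.8,0.088,0,0.006,0,0,0,-0.8,0.13,0,0.016,0,0,0,-0.8,0.172,0,0.03,0,0,0,-0.8,0.212,0,0.049,0,0,0,-0.8,0.25,0,0.072,0,0,0,-0.8,0.285,0,0.098,0,0,0,-0.8,0.285,0,0.098,0,0,0,-0.8]'
```

```text
clock: 22.23
ee_pos: [0.5257, 0.1032, 0.2976]
tcp_rot: [0.0, -0.705, 0.709, -0.003]
wrist_force: [2.0, -5.8, 6.2]
width: 0.0175
grasp_force: 58.4
```

```bash
python3 -m jog '[0.031,0,0.031,0,0,0,-0.8,0.059,0,0.065,0,0,0,-0.8,0.083,0,0.102,0,0,0,-0.8,0.103,0,0.141,0,0,0,-0.8,0.118,0,0.182,0,0,0,-0.8,0.13,0,0.225,0,0,0,-0.8,0.135,0,0.254,0,0,0,-0.8,0.135,0,0.254,0,0,0,-0.8]'; python3 -m jog '[0.001,0,0.02,0,0,0,-0.8,0.002,0,0.04,0,0,0,-0.8,0.003,0,0.055,0,0,0,-0.8,0.003,0,0.062,0,0,0,-0.8,0.003,0,0.066,0,0,0,-0.8]'
```

```text
clock: 22.9
ee_pos: [0.5263, 0.0263, 0.1418]
tcp_rot: [0.001, -0.706, 0.708, -0.001]
wrist_force: [6.6, 0.4, -0.5]
width: 0.0172
grasp_force: 140.7
clock: 23.32
ee_pos: [0.5264, 0.0263, 0.1046]
tcp_rot: [0.002, -0.707, 0.707, -0.001]
wrist_force: [3.6, 0.4, 4.2]
width: 0.0172
grasp_force: 135.1
```

```bash
python3 -m jog '[0,0,0.004,0,0,0,-0.8,0,0,0.008,0,0,0,-0.8]'; python3 -m jog '[0,0,0.004,0,0,0,-0.8,0,0,0.006,0,0,0,-0.8]'
```

```text
clock: 23.48
ee_pos: [0.5263, 0.0261, 0.1004]
tcp_rot: [0.002, -0.707, 0.707, -0.001]
wrist_force: [5.5, -1.3, 5.3]
width: 0.0173
grasp_force: 135.2
clock: 23.65
ee_pos: [0.5263, 0.027, 0.0962]
tcp_rot: [-0.002, 0.707, -0.707, 0.001]
wrist_force: [6.2, 2.9, 2.4]
width: 0.0172
grasp_force: 134.3
```

```bash
python3 -m jog '[0,0,0.003,0,0,0,-0.8,0,0,0.005,0,0,0,-0.8]'|sed -n '2p;4p'; python3 -m jog '[0,0,0.003,0,0,0,-0.8,0,0,0.005,0,0,0,-0.8]'|sed -n '2p;4p'; python3 - <<'E'
from h import *
im,d=get_image('wrist');c=calibration('wrist');cv2.imwrite('pics/w12.png',im)
def pt(u,v):
    z=float(np.median(d[v-1:v+2,u-1:u+2]));return (rot(c['rotation']).apply([(u-c['cx'])/c['fx']*z,(v-c['cy'])/c['fy']*z,z])+c['position']).round(4)
for P in ([.486,.036,.113],[.567,.036,.113],[.465,.1,.113],[.588,.1,.113],[.441,.06,.113]):
    u,v=proj(c,P).round().astype(int);print(P,u,v,pt(u,v) if 0<=u<640 and 0<=v<480 else None)
E
```

```text
ee_pos: [0.5263, 0.0269, 0.0934]
wrist_force: [5.7, 2.4, 4.9]
ee_pos: [0.5263, 0.0269, 0.0905]
wrist_force: [5.7, 1.9, 4.8]
[0.486, 0.036, 0.113] 419 342 [0.4968 0.015  0.1455]
[0.567, 0.036, 0.113] 215 342 [0.5561 0.015  0.1457]
[0.465, 0.1, 0.113] 454 468 [0.5016 0.0153 0.1854]
[0.588, 0.1, 0.113] 180 467 [0.5513 0.0156 0.1851]
[0.441, 0.06, 0.113] 523 393 [0.4787 0.0146 0.1669]
```

```bash
for i in 1; do python3 -m jog '[0,0,0.003,0,0,0,-0.8,0,0,0.004,0,0,0,-0.8]'|sed -n '2p;4p'; python3 -m jog '[0,0,0.003,0,0,0,-0.8,0,0,0.004,0,0,0,-0.8]'|sed -n '2p;4p';python3 -m jog '[0,0,0.003,0,0,0,-0.8,0,0,0.004,0,0,0,-0.8]'|sed -n '2p;4p'; done; python3 - <<'E'
from h import *
for n in ('top','scene'):
    im,d=get_image(n);c=calibration(n);cv2.imwrite(f'pics/{n}12.png',im)
    v,u=np.mgrid[0:480,0:640]
    P=(rot(c['rotation']).apply(np.stack([(u-c['cx'])/c['fx']*d,(v-c['cy'])/c['fy']*d,d],-1).reshape(-1,3))+c['position'])
    for x0,x1 in ((.43,.445),(.61,.625)):
      for y in np.arange(.03,.27,.03):
        k=(abs(P[:,1]-y)<.008)&(P[:,0]>x0)&(P[:,0]<x1)&(P[:,2]<.3)
        if k.sum()>3: print(n,x0,y.round(3),k.sum(),np.percentile(P[k,2],[50,95]).round(4))
E
```

```text
ee_pos: [0.5264, 0.0269, 0.089]
wrist_force: [0.7, 2.4, 10.6]
ee_pos: [0.5265, 0.0268, 0.0889]
wrist_force: [-4.7, 4.5, 22.8]
ee_pos: [0.5266, 0.0268, 0.0888]
wrist_force: [-13.5, 4.5, 33.6]
top 0.43 0.03 41 [0.0509 0.0989]
top 0.43 0.06 49 [0.1116 0.1166]
top 0.43 0.09 49 [0.0637 0.1148]
top 0.43 0.12 42 [0.1095 0.1156]
top 0.61 0.06 9 [0.1125 0.1147]
top 0.61 0.09 61 [0.1095 0.1151]
top 0.61 0.12 60 [0.1101 0.115 ]
top 0.61 0.15 60 [0.1105 0.1151]
top 0.61 0.18 56 [0.11   0.1145]
top 0.61 0.21 59 [0.1086 0.1154]
top 0.61 0.24 48 [0.1114 0.1159]
top 0.61 0.27 35 [0.1109 0.1153]
scene 0.43 0.03 27 [0.0141 0.0383]
scene 0.43 0.06 7 [0.1129 0.1152]
scene 0.43 0.09 41 [0.1112 0.1153]
scene 0.43 0.12 41 [0.1123 0.1151]
scene 0.43 0.15 38 [0.1115 0.1148]
scene 0.43 0.18 51 [0.1091 0.1151]
scene 0.43 0.21 45 [0.1122 0.1152]
scene 0.43 0.24 54 [0.1097 0.1152]
scene 0.43 0.27 41 [-0.7451  0.1149]
scene 0.61 0.03 142 [0.0396 0.0885]
scene 0.61 0.06 181 [0.0536 0.1143]
scene 0.61 0.09 160 [0.0551 0.1134]
scene 0.61 0.12 190 [0.0538 0.1143]
scene 0.61 0.15 187 [0.0532 0.1135]
scene 0.61 0.18 217 [0.0582 0.1143]
scene 0.61 0.21 214 [0.05   0.1141]
scene 0.61 0.24 198 [0.052  0.1149]
scene 0.61 0.27 197 [0.0494 0.1145]
```

```bash
python3 -m jog '[0,0,-0.008,0,0,0,-0.8,0,0,-0.01,0,0,0,-0.3,0,0,-0.01,0,0,0,0,0,0,-0.01,0,0,0,0.06,0,0,-0.01,0,0,0,0.06]'; python3 -m jog '[0,0,-0.05,0,0,0,0.06,0,0,-0.15,0,0,0,0.06,0.1,0.02,-0.3,0,0,0,0.06,0.1,0.02,-0.3,0,0,0,0.06,0.1,0.02,-0.3,0,0,0,0.06,0.1,0.02,-0.3,0,0,0,0.06,0.1,0.02,-0.3,0,0,0,0.06]'|head -2
cat >> h.py <<'E'
def pins(im,c,d=None,bz=.024,roi=None):
    """grip block: grey; shaft: brighter steel. lists grey-ish components on the dark bench"""
    h=cv2.cvtColor(im,cv2.COLOR_BGR2HSV);m=((h[...,1]<60)&(h[...,2]>85)).astype('u1')
    n,l,st,ce=cv2.connectedComponentsWithStats(m)
    for i in range(1,n):
        w,hh,a=st[i,2:5]
        if 60<a<2500 and max(w,hh)<130:
            ys,xs=np.nonzero(l==i);r=cv2.minAreaRect(np.c_[xs,ys].astype('f4'))
            print(ce[i].round(1),'area',a,'rect',np.round(r[0],1),np.round(r[1],1),round(r[2],1),'bench xy',ray(c,*ce[i],.005)[:2].round(4),'bbox',st[i,:4])
E
python3 - <<'E'
from h import *;import pickle
im,d=get_image('wrist');c=calibration('wrist');cv2.imwrite('pics/w13.png',im);np.save('w13.npy',d);pickle.dump(c,open('w13.pkl','wb'));pins(im,c);print(manip.get_state()['ee_pos'])
E
```

```text
clock: 25.05
ee_pos: [0.5238, 0.0257, 0.0866]
tcp_rot: [-0.002, -0.707, 0.707, 0.001]
wrist_force: [0.8, -0.4, -0.7]
width: 0.0454
grasp_force: 0.0
clock: 25.63
ee_pos: [0.5133, -0.0347, 0.27]
[201.9 102. ] area 382 rect [201.8 102.1] [25.  16.5] 63.4 bench xy [ 0.6384 -0.141 ] bbox [192  89  22  27]
[267.6 133.4] area 758 rect [266.1 138.5] [14.1 71. ] 6.3 bench xy [ 0.5678 -0.1079] bbox [260 103  17  72]
[ 70.5 149.5] area 1263 rect [ 63.9 146. ] [65.3 43.1] 71.3 bench xy [ 0.7921 -0.0906] bbox [ 33 122  56  60]
[239.5 323.8] area 64 rect [239.5 323.4] [13.2  6.8] 58.0 bench xy [0.6139 0.1311] bbox [234 319  10  11]
[ 34.8 474.9] area 97 rect [ 35.  474.8] [ 9.8 11. ] 78.7 bench xy [0.9378 0.3852] bbox [ 29 470  13  10]
[ 0.51275726 -0.03406718  0.26765888]
```

```bash
python3 - <<'E'
from h import *;import pickle
im=cv2.imread('pics/w13.png');c=pickle.load(open('w13.pkl','rb'))
g=im.max(2)
print('paper-ish',g[60:200:8,350:460:6])
# pin A per-row
def rows(u0,u1,v0,v1,lo,hi):
    for v in range(v0,v1,5):
        k=np.nonzero((g[v,u0:u1]>lo)&(g[v,u0:u1]<hi))[0]
        if len(k): print(v,u0+k.min(),u0+k.max(),g[v,u0+k].mean().round())
rows(250,290,98,180,75,256)
E
```

```text
paper-ish [[ 46  42  46  50  51  54  56  55  57  59  56  58  66 114 195 238 243 243
  243]
 [ 43  45  47  50  51  55  60 116 200 237 242 242 242 242 243 243 242 242
  244]
 [ 43  43  47  49 218 242 242 244 242 243 241 242 242 243 242 243 244 242
  244]
 [ 39  43  47  48 138 243 242 243 242 244 242 242 243 243 243 243 244 243
  243]
 [ 42  45  48  51  66 243 242 244 243 245 244 244 242 243 243 242 243 243
  243]
 [ 43  44  49  65  75 243 241 243 243 243 243 244 242 243 242 243 244 243
  245]
 [ 40  42 122 176 150 242 243 243 244 243 243 243 243 244 243 243 244 244
  245]
 [ 40  45  73 178 162 226 242 242 244 243 243 243 243 243 244 243 244 244
  243]
 [ 35  43  45 170 161 148 243 243 242 244 243 244 243 244 244 244 244 243
  245]
 [ 37  41  48 139 130  77 243 242 243 243 243 245 244 244 243 244 244 245
  243]
 [ 38  40  45  85 194  58 241 243 242 245 244 244 246 244 244 244 246 243
  243]
 [ 37  42  42  51 199  62 241 244 242 242 243 245 244 243 244 245 244 244
  245]
 [ 37  44  42  47 172  98 225 243 242 242 242 244 243 246 246 245 244 244
  243]
 [ 34  38  41  43 128 136 151 243 242 242 243 243 244 244 244 244 243 244
  246]
 [ 30  37  40  46  50  57  71 242 242 242 242 242 244 244 243 243 244 243
  243]
 [ 30  36  38  41  45  49  54 242 242 242 242 243 243 242 243 243 243 243
  244]
 [ 33  33  38  38  40  47  51 240 241 242 242 243 242 242 243 243 243 242
  239]
 [ 31  30  32  39  41  43  45 224 241 242 241 238 217 144  71  55  52  54
   52]]
103 264 270 88.0
108 263 276 156.0
113 262 276 152.0
118 262 275 156.0
123 261 275 150.0
128 261 274 151.0
133 260 274 135.0
138 264 272 126.0
143 264 272 153.0
148 263 271 150.0
153 263 271 150.0
158 262 270 146.0
163 262 269 152.0
168 261 269 137.0
173 262 267 110.0
```

```bash
python3 - <<'E'
from h import *;import pickle
im=cv2.imread('pics/w13.png');c=pickle.load(open('w13.pkl','rb'))
g=im.max(2)
for v in range(100,176,4):
    k=np.nonzero((g[v,355:384]>100)&(g[v,355:384]<222))[0]
    if len(k): print(v,355+k)
A=[ray(c,268.6,119.5,.024),ray(c,268,143,.008),ray(c,265,168,.008),ray(c,264.5,175,.005)]
print(np.round(A,4));v=A[2]-A[1];print('yawA',np.degrees(np.arctan2(v[1],v[0])), 'blk->tip',np.degrees(np.arctan2(*(A[3]-A[0])[[1,0]])))
delta(np.r_[A[0][:2],.09],np.radians(-95.5))
E
```

```text
100 [376 377]
104 [362 363 364 365 366 367 368 369 370 371 372 373 374 375 377 378]
108 [362 363 364 365 366 367 368 369 370 371 372 373 374 375 378]
112 [363 364 365 366 367 368 369 370 371 372 373 374 375 376 378 379]
116 [363 364 365 366 367 368 369 370 371 372 373 374 375 376 377 378 379]
120 [364 365 366 367 368 369 370 371 372 373 374 375 376 377 378 379 380]
124 [365 366 367 368 369 370 371 372 373 374 375 376 377 378 379 380 381]
128 [366 367 368 369 370 371 372 373 374 375 376 377 378 379 380 381]
132 [367 368 369 370 371 372 373 374 375 376 377 381 382]
136 [369 370 371 372 373 374 375 376 382]
140 [369 370 371 372 373 374 375 376 382 383]
144 [370 371 372 373 374 375 376 377 383]
148 [370 371 372 373 374 375 376 377 378]
152 [371 372 373 374 375 376 377 378 379]
156 [372 373 374 375 376 377 378 379]
160 [373 374 375 376 377 378 379 380]
164 [374 375 376 377 378 379 380 381]
168 [375 376 377 378 379 380]
[[ 0.5635 -0.1218  0.024 ]
 [ 0.5673 -0.0976  0.008 ]
 [ 0.5718 -0.07    0.008 ]
 [ 0.5731 -0.0617  0.005 ]]
yawA 80.73287857033903 blk->tip 80.96007683361832
shift [ 0.1463 -0.085   0.296 ] turn [0.0002 0.0002 0.0303] dist 0.205
```

```bash
python3 -m jog '[0.146,-0.085,0.1,0,0,0.05,0.03,0.146,-0.085,0.296,0,0,0.05,0.03,0.146,-0.085,0.296,0,0,0.05,0.03,0.146,-0.085,0.296,0,0,0.05,0.03,0.146,-0.085,0.296,0,0,0.05,0.03,0.146,-0.085,0.296,0,0,0.05,0.03,0.146,-0.085,0.296,0,0,0.05,0.03,0.146,-0.085,0.296,0,0,0.05,0.03]'|head -2
python3 - <<'E'
from h import *
im,d=get_image('wrist');c=calibration('wrist');cv2.imwrite('pics/w14.png',im);g=im.max(2)
for v in range(140,440,12):
    k=np.nonzero(g[v,270:370]>95)[0]
    if len(k): print(v,270+k.min(),270+k.max(),len(k),g[v,270+k].mean().round(), ray(c,270+k.mean(),v,.024)[:2].round(4),ray(c,270+k.mean(),v,.005)[:2].round(4))
delta([.5635,-.1218,.004],np.radians(-99))
E
```

```text
clock: 26.35
ee_pos: [0.5637, -0.1213, 0.0905]
236 303 317 15 120.0 [ 0.5677 -0.1308] [ 0.5689 -0.1256]
shift [0.0014 0.0018 0.1467] turn [-0.0006 -0.0001  0.0002] dist 0.088
```

```bash
python3 - <<'E'
from h import *
im=cv2.imread('pics/w14.png');c=calibration('wrist');g=im.max(2)
for v in range(200,400,10): print(v,g[v,270:372:5])
E
```

```text
200 [26 24 25 24 21 20 21 20 20 20 23 21 22 17 20 25 23 21 23 21 22]
210 [24 21 19 23 22 25 25 22 22 23 21 17 19 21 19 19 21 19 22 19 20]
220 [23 23 24 20 20 26 26 55 53 56 51 30 21 20 21 23 22 21 19 22 24]
230 [ 20  26  22  21  22  20  33 128 132 131 128  73  12  17  16  17  14  11
  13  12  10]
240 [ 24  23  23  22  24  20  33 120 103  66  66  51  13  12  15  14  14  17
  17  13  12]
250 [15 19 15 13 19 16 19 65 65 66 65 50 17 16 16  8 14 17 15 16 10]
260 [15 17 15 16 17 15 22 62 68 69 66 52 15 14 15 11 15 14 14 15 13]
270 [17 13 17 14 18 14 16 61 65 64 65 46 16 16 13 15 19 15 16 10 14]
280 [18 25 21 19 13 16 15 13 77 87 69 12 16 16 12 12 13 15 15 15 13]
290 [26 22 24 24 16 17 15 11 80 85 69 14 11 17 15 17  9 18 15 15 17]
300 [22 22 22 22 19 17 20 14 77 86 67 12 10 17 12 19 13 12 14 16 15]
310 [24 23 21 21 22 25 13 18 79 85 68 19 11 13 10 14 15 16 12 12 17]
320 [24 22 23 21 23 24 22 13 24 68 20 13 11 13 17 11 17 14 13 17 18]
330 [21 27 25 24 25 23 23 18 15 10 13 19 16 17 14  7 10 15 13  8 10]
340 [19 26 26 23 24 21 23 22 21 20 14 14 17 10 14 14 15 16 17 15 13]
350 [23 24 24 22 23 21 23 25 23 22 15 15 10 12 15 14 16 17 12 15 13]
360 [23 21 28 24 20 23 19 21 22 16 22 12 16 10 13 13 13 11 16 14 15]
370 [22 18 22 22 24 22 22 24 20 16 17 20 16 11 12 14 15 10 12 14 15]
380 [24 22 20 23 26 23 23 20 22 22 24 19 17 14 15 13 12  9  8 13 12]
390 [20 23 21 18 21 22 24 19 23 24 22 16 18 19 10  9 15 16  8 15 11]
```

```bash
python3 - <<'E'
from h import *
c=calibration('wrist')
B=ray(c,314.5,252,.024);print(B,ray(c,314.5,227,.024),ray(c,314.5,277,.024),ray(c,315,323,.005))
delta([B[0],B[1],.005],np.radians(-99))
E
```

```text
[ 0.56657162 -0.11977398  0.024     ] [ 0.56396561 -0.13613318  0.024     ] [ 0.56928674 -0.10272987  0.024     ] [ 0.57606221 -0.05867233  0.005     ]
shift [-0.0027 -0.0028  0.1451] turn [-0.0006 -0.0001  0.0002] dist 0.087
```

```bash
python3 -m jog '[-0.0025,0,0.07,0,0,0,0.03,-0.0025,0,0.11,0,0,0,0.03,-0.0025,0,0.13,0,0,0,0.03,-0.0025,0,0.143,0,0,0,0.03,-0.0025,0,0.143,0,0,0,0.03]'; python3 -m jog '[0,0,0,0,0,0,-0.3, 0,0,0,0,0,0,-0.5, 0,0,0,0,0,0,-0.8,0,0,0,0,0,0,-0.8,0,0,0,0,0,0,-0.8,0,0,0,0,0,0,-0.8,0,0,0,0,0,0,-0.8]'
```

```text
clock: 26.82
ee_pos: [0.5643, -0.1196, 0.005]
tcp_rot: [-0.0, -0.65, 0.76, -0.0]
wrist_force: [0.1, -0.6, -0.7]
width: 0.0437
grasp_force: 0.0
clock: 27.4
ee_pos: [0.5656, -0.12, 0.0072]
tcp_rot: [0.001, -0.65, 0.76, -0.001]
wrist_force: [-0.5, 1.0, 6.1]
width: 0.0145
grasp_force: 61.3
```

```bash
python3 -m jog '[0,0,-0.04,0,0,0,-0.8,0,0,-0.1,0,0,0,-0.8,0,0,-0.17,0,0,0,-0.8,0,0,-0.17,0,0,0,-0.8,0,0,-0.17,0,0,0,-0.8]';  python3 - <<'E'
from h import *
delta([.597,-.055,.095],np.radians(-90))
E
```

```text
clock: 27.82
ee_pos: [0.566, -0.12, 0.1108]
tcp_rot: [0.003, -0.649, 0.76, -0.002]
wrist_force: [0.5, 0.8, -1.4]
width: 0.0145
grasp_force: 60.5
shift [-0.1151 -0.0338  0.0267] turn [-0.0022  0.0003 -0.05  ] dist 0.074
```

```bash
python3 -m jog '[-0.115,-0.034,0.0267,0,0,-0.05,-0.8,-0.115,-0.034,0.0267,0,0,-0.05,-0.8,-0.115,-0.034,0.0267,0,0,-0.05,-0.8,-0.115,-0.034,0.0267,0,0,-0.05,-0.8,-0.115,-0.034,0.0267,0,0,-0.05,-0.8]'|head -3;  python3 - <<'E'
from h import *
import pickle
s=manip.get_state();print(s['ee_pos'],rot(s['tcp_rot']).as_matrix().round(3).tolist())
im,d=get_image('wrist');c=calibration('wrist');cv2.imwrite('pics/w15.png',im);np.save('w15.npy',d);pickle.dump(c,open('w15.pkl','wb'))
print('hole proj',proj(c,[.597,.0305,.087]),'tip proj',proj(c,[s['ee_pos'][0],s['ee_pos'][1]+.059,s['ee_pos'][2]-.002]))
g=im.max(2)
for v in range(230,420,8): print(v,g[v,270:372:4])
E
```

```text
clock: 28.23
ee_pos: [0.5946, -0.0552, 0.0899]
tcp_rot: [-0.001, -0.707, 0.707, 0.0]
[ 0.59456495 -0.05517741  0.08988567] [[-0.0, -1.0, -0.002], [-1.0, 0.0, -0.0], [0.0, 0.002, -1.0]]
hole proj [313.05162353 442.10849673] tip proj [317.65897296 401.307597  ]
230 [21 22 23 22 24 24 21 22 22 20 21 17 19 18 19 15 15 13 14 11 14 14 14 16
 19 17]
238 [20 20 19 20 23 20 22 24 24 21 15 12 13 13 16 13 15 12 14 14 11 13 11 15
 14 14]
246 [25 21 19 16 15 19 21 16 20 16 12 14 11 12 14 15 16  9 11 17 19 11 12 13
 13 14]
254 [18 15 15 11 14 13 14 14 24 42 38 42 41 39 38 31 14 12 14  8 14 15 12 15
 16 16]
262 [18 16 15 20 14 18 14 26 53 48 51 47 50 49 49 46 39 15 16 13 16 14 15 12
 13 12]
270 [15 15 13 18 15 13 19 40 59 58 56 56 57 54 57 56 48 17 17 13 14 10 11 10
 17 13]
278 [12 15 15 17 48 52 48 52 62 67 63 64 67 64 65 64 60 46 50 50 18 16 13 15
 13 12]
286 [25 25 22 40 72 71 59 50 62 68 62 65 64 65 66 64 60 42 71 71 62 16 18 11
 13 17]
294 [16 17 18 69 70 72 37 32 60 65 66 65 65 65 66 66 54 26 72 72 71 26 18 16
 17 13]
302 [20 20 36 71 75 73 23 30 65 68 65 66 66 67 65 63 52 18 65 70 74 58 18 1
[... 655 characters left out ...]
]
366 [ 19  23  20  17  20  29  23 107 110  90  79  89  86  83  75 101 102  30
  30  22  19  21  19  19  18  21]
374 [ 19  16  17  17  16  72 112 113 109  96  80  87  84  83  74  99 102 101
  93  22  20  19  19  18  15  19]
382 [ 20  20  20  14  16 101 118 117 106  92  77  88  86  83  75 101 101 104
 101  26  20  16  15  17  20  20]
390 [ 17  18  21  20  23 115 131 132 112 101  76  87  85  77  77 110 110 109
 109  26  20  15  21  17  16  20]
398 [16 20 14 15 20 19 20 22 28 58 55 71 69 59 59 34 24 17 20 19 18 17 17 18
 17 18]
406 [12 18 20 18 17 16 17 20 23 17 19 19 20 19 16 16 21 18 18 18 20 15 15 16
 17 16]
414 [17 11 17 16 18 17 19 17 22 16 19 19 15 15 18 20 23 17 17 20 17 17 20 20
 18 18]
```

```bash
python3 - <<'E'
from h import *;import pickle
c=pickle.load(open('w15.pkl','rb'));d=np.load('w15.npy')
def pt(u,v):
    z=d[v,u];return (rot(c['rotation']).apply([(u-c['cx'])/c['fx']*z,(v-c['cy'])/c['fy']*z,z])+c['position']).round(4)
for v in (300,330,352,360,370,380,388,392):
    print(v,[pt(u,v).tolist() for u in (292,300,306,312,317,322,327,332,338,341)])
E
```

```text
300 [[0.6043, -0.0663, 0.1162], [0.6017, -0.0623, 0.1082], [0.5992, -0.0631, 0.1097], [0.5969, -0.0627, 0.1089], [0.5949, -0.0624, 0.1083], [0.5929, -0.0625, 0.1086], [0.5909, -0.0625, 0.1086], [0.5889, -0.0621, 0.1078], [0.5871, -0.0665, 0.1167], [0.586, -0.0665, 0.1167]]
330 [[0.6035, -0.0615, 0.1294], [0.6018, -0.0495, 0.1092], [0.5994, -0.0496, 0.1094], [0.597, -0.0487, 0.108], [0.5949, -0.0486, 0.1077], [0.5929, -0.0492, 0.1088], [0.5909, -0.0493, 0.109], [0.5888, -0.0487, 0.1079], [0.5878, -0.0616, 0.1295], [0.5868, -0.0615, 0.1293]]
352 [[0.6036, -0.0536, 0.1303], [0.6078, 0.0337, 0.0016], [0.6031, 0.0327, 0.0031], [0.5972, -0.0291, 0.0942], [0.5949, -0.0296, 0.095], [0.5926, -0.0295, 0.0948], [0.5901, -0.0257, 0.0893], [0.5832, 0.0332, 0.0025], [0.5877, -0.0528, 0.1291], [0.5867, -0.0537, 0.1305]]
360 [[0.6038, -0.0489, 0.1282], [0.6069, 0.0287, 0.0188], [0.6026, 0.0286, 0.0188], [0.5972, -0.0253, 0.0948], [0.5949, -0.0248, 0.0942], [0.5926, -0.0251, 0.0946], [0.5901, -0.0222, 0.0905], [0.584, 0.0287, 0.0187], [0.5877, -0.05, 0.1298], [0.5866, -0.0497, 0.1293]]
370 [[0.6038, 
[... 348 characters left out ...]
.0139, 0.0943], [0.5949, -0.0142, 0.0946], [0.5925, -0.0143, 0.0948], [0.5882, 0.029, 0.0398], [0.585, 0.0283, 0.0407], [0.581, 0.0288, 0.04], [0.579, 0.0284, 0.0406]]
388 [[0.6106, 0.0277, 0.049], [0.6056, 0.0283, 0.0482], [0.6018, 0.0282, 0.0484], [0.5973, -0.0093, 0.0941], [0.5949, -0.0095, 0.0944], [0.5925, -0.0089, 0.0936], [0.5885, 0.0279, 0.0487], [0.5853, 0.0285, 0.0481], [0.5814, 0.029, 0.0474], [0.5796, 0.0284, 0.0482]]
392 [[0.6106, 0.0295, 0.0504], [0.6055, 0.0285, 0.0516], [0.6017, 0.0293, 0.0506], [0.5973, -0.0078, 0.0951], [0.5949, -0.0077, 0.0949], [0.5925, -0.0069, 0.094], [0.5885, 0.0293, 0.0507], [0.5854, 0.0294, 0.0506], [0.5816, 0.0291, 0.0509], [0.5797, 0.0293, 0.0507]]
```

```bash
python3 - <<'E'
from h import *;import pickle
c=pickle.load(open('w13.pkl','rb'));d=np.load('w13.npy')
v,u=np.mgrid[0:480,0:640]
P=(rot(c['rotation']).apply(np.stack([(u-c['cx'])/c['fx']*d,(v-c['cy'])/c['fy']*d,d],-1).reshape(-1,3))+c['position'])
for x0,x1 in((.43,.485),(.57,.625)):
    k=(P[:,0]>x0)&(P[:,0]<x1)&(P[:,1]>.02)&(P[:,1]<.045)&(P[:,2]>.062)&(P[:,2]<.112)
    Q=P[k];print(k.sum(),Q.min(0).round(4),Q.max(0).round(4),np.percentile(Q[:,0],[3,97]).round(4))
    t=Q[Q[:,2]>.095];print(' top',len(t),t.min(0).round(4) if len(t) else '',t.max(0).round(4) if len(t) else '')
k=(abs(P[:,0]-.5)<.03)&(P[:,1]>-.02)&(P[:,1]<.015)&(P[:,2]<.03);print('bench z',np.median(P[k,2]))
k=(P[:,1]>.04)&(P[:,1]<.06)&(P[:,2]>.105)&(P[:,2]<.12);print('rail',P[k].min(0).round(4),P[k].max(0).round(4))
E
```

```text
523 [0.4305 0.03   0.0621] [0.4848 0.0448 0.1116] [0.4431 0.4797]
 top 171 [0.4305 0.0301 0.095 ] [0.4848 0.0436 0.1116]
684 [0.5818 0.031  0.0621] [0.6247 0.045  0.1119] [0.5823 0.619 ]
 top 327 [0.5821 0.0311 0.0951] [0.6247 0.0445 0.1119]
bench z -0.00048637230135953335
rail [0.4252 0.0401 0.1051] [0.6255 0.06   0.1161]
```

```bash
python3 - <<'E'
from h import *;import pickle
c=pickle.load(open('w13.pkl','rb'));d=np.load('w13.npy')
v,u=np.mgrid[0:480,0:640]
P=(rot(c['rotation']).apply(np.stack([(u-c['cx'])/c['fx']*d,(v-c['cy'])/c['fy']*d,d],-1).reshape(-1,3))+c['position'])
for x0,x1 in((.43,.485),(.57,.625)):
    k=(P[:,0]>x0)&(P[:,0]<x1)&(P[:,1]>.025)&(P[:,1]<.0345)&(P[:,2]>.066)&(P[:,2]<.0975)
    Q=P[k];print(k.sum(),np.percentile(Q[:,0],[0,2,50,98,100]).round(4),np.percentile(Q[:,1],[2,50]).round(4),Q[:,2].max())
    H=np.histogram(Q[:,2],8);print(H[0],H[1].round(3))
k=(P[:,2]>.105)&(P[:,2]<.12)&(P[:,1]>.06)&(P[:,1]<.1);print('frame x extent',np.percentile(P[k,0],[0,.5,99.5,100]).round(4))
k=(P[:,2]>.045)&(P[:,2]<.06)&(P[:,1]>.03)&(P[:,1]<.1);print('housing x extent',np.percentile(P[k,0],[0,.5,99.5,100]).round(4))
E
```

```text
298 [0.4425 0.4431 0.456  0.4683 0.4685] [0.0301 0.0309] 0.09734839578275595
[43 34 34 64 33 25 23 42] [0.066 0.07  0.074 0.078 0.082 0.086 0.09  0.093 0.097]
284 [0.582  0.5822 0.5945 0.6074 0.6086] [0.0312 0.032 ] 0.09738566190732123
[40 30 41 59 30 17 27 40] [0.066 0.07  0.074 0.078 0.082 0.086 0.09  0.093 0.097]
frame x extent [0.4647 0.4649 0.6246 0.6254]
housing x extent [0.3658 0.3673 0.8133 0.8189]
```

```bash
python3 -m jog '[-0.015,-0.0015,0.0015,0,0,0,-0.8,-0.025,-0.0015,0.0015,0,0,0,-0.8,-0.035,-0.0015,0.0015,0,0,0,-0.8,-0.042,-0.0015,0.0015,0,0,0,-0.8,-0.047,-0.0015,0.0015,0,0,0,-0.8,-0.052,-0.0015,0.0015,0,0,0,-0.8]'; python3 -m jog '[-0.004,0,0,0,0,0,-0.8,-0.008,0,0,0,0,0,-0.8]'
```

```text
clock: 28.78
ee_pos: [0.596, -0.0234, 0.0899]
tcp_rot: [-0.0, 0.707, -0.707, 0.0]
wrist_force: [0.2, -0.1, -0.6]
width: 0.0145
grasp_force: 60.5
clock: 28.95
ee_pos: [0.596, -0.0188, 0.0899]
tcp_rot: [-0.0, 0.707, -0.707, -0.0]
wrist_force: [0.6, 0.5, -0.3]
width: 0.0142
grasp_force: 60.5
```

```bash
python3 -m jog '[-0.004,0,0,0,0,0,-0.8,-0.009,0,0,0,0,0,-0.8,-0.013,0,0,0,0,0,-0.8,-0.017,0,0,0,0,0,-0.8]'; python3 -m jog '[-0.004,0,0,0,0,0,-0.8,-0.009,0,0,0,0,0,-0.8,-0.013,0,0,0,0,0,-0.8]'|sed -n '2p;4p'; python3 -m jog '[-0.004,0,0,0,0,0,-0.8,-0.009,0,0,0,0,0,-0.8,-0.013,0,0,0,0,0,-0.8]'|sed -n '2p;4p'
```

```text
clock: 29.28
ee_pos: [0.596, -0.0086, 0.0898]
tcp_rot: [0.0, -0.707, 0.707, 0.0]
wrist_force: [-0.0, 0.0, 0.3]
width: 0.0147
grasp_force: 60.5
ee_pos: [0.596, -0.0007, 0.0898]
wrist_force: [0.0, 0.2, 0.0]
ee_pos: [0.596, 0.0071, 0.0898]
wrist_force: [-0.3, -0.6, -0.5]
```

```bash
python3 -m jog '[-0.004,0,0,0,0,0,-0.8,-0.008,0,0,0,0,0,-0.8]'|sed -n '2p;4p'; for k in 1; do python3 -m jog '[-0.002,0,0,0,0,0,-0.8,-0.004,0,0,0,0,0,-0.8]'|sed -n '2p;4p'; python3 -m jog '[-0.002,0,0,0,0,0,-0.8,-0.004,0,0,0,0,0,-0.8]'|sed -n '2p;4p'; done
```

```text
ee_pos: [0.5959, 0.0118, 0.0898]
wrist_force: [0.2, 0.5, -0.4]
ee_pos: [0.5959, 0.0141, 0.0898]
wrist_force: [0.5, 0.5, -1.3]
ee_pos: [0.5959, 0.0163, 0.0898]
wrist_force: [1.6, -5.3, -0.9]
```

```bash
python3 -m jog '[-0.003,0,0,0,0,0,-0.8,-0.005,0,0,0,0,0,-0.8,-0.005,0,0,0,0,0,-0.8]'|sed -n '2p;4p'; python3 - <<'E'
from h import *;import pickle
im,d=get_image('wrist');c=calibration('wrist');np.save('w16.npy',d);pickle.dump(c,open('w16.pkl','wb'))
def pt(u,v):
    z=d[v,u];return (rot(c['rotation']).apply([(u-c['cx'])/c['fx']*z,(v-c['cy'])/c['fy']*z,z])+c['position']).round(4).tolist()
for v in range(316,392,6): print(v,[pt(u,v) for u in (296,304,317,330,338)])
E
```

```text
ee_pos: [0.5959, 0.0164, 0.0899]
wrist_force: [1.7, -11.2, -1.1]
316 [[0.6036, 0.0083, 0.1233], [0.6014, 0.0165, 0.1083], [0.5961, 0.0162, 0.1087], [0.5909, 0.0167, 0.108], [0.5891, 0.0052, 0.1291]]
322 [[0.6036, 0.0104, 0.1239], [0.6014, 0.0199, 0.107], [0.5961, 0.019, 0.1085], [0.5909, 0.0192, 0.1083], [0.5891, 0.0073, 0.1293]]
328 [[0.6037, 0.0128, 0.1237], [0.6014, 0.0213, 0.1092], [0.5961, 0.0219, 0.1082], [0.5909, 0.0217, 0.1086], [0.5891, 0.0094, 0.1297]]
334 [[0.6036, 0.0146, 0.1248], [0.6015, 0.0252, 0.1074], [0.5961, 0.0249, 0.1078], [0.5908, 0.0249, 0.1079], [0.589, 0.0123, 0.1287]]
340 [[0.6036, 0.0168, 0.1252], [0.6015, 0.0273, 0.1083], [0.5962, 0.027, 0.1089], [0.5908, 0.0273, 0.1084], [0.5891, 0.0135, 0.1305]]
346 [[0.6037, 0.0191, 0.1253], [0.6017, 0.0332, 0.1036], [0.5961, 0.0338, 0.1027], [0.5906, 0.0336, 0.1031], [0.5889, 0.0173, 0.1281]]
352 [[0.6037, 0.0216, 0.1253], [0.6018, 0.0369, 0.1025], [0.5964, -0.0518, 0.2345], [0.5905, 0.0368, 0.1026], [0.5889, 0.0193, 0.1288]]
358 [[0.6037, 0.0229, 0.1269], [0.602, 0.0429, 0.0982], [0.5961, 0.0455, 0.0944], [0.5903, 0.0429, 0.0982], [0.5888, 0.0219, 0.1285]]
364 [[0.6035, 0.0236, 0.1293], [0.6019, 0.0429, 0.1025], [0.5962, 0.0426, 0.1029], [0.5905, 0.0424, 0.1033], [0.5888, 0.0245, 0.1282]]
370 [[0.6036, 0.0266, 0.1286], [0.6016, 0.0407, 0.1096], [0.5962, 0.0411, 0.1091], [0.5908, 0.0403, 0.1101], [0.5889, 0.0256, 0.1301]]
376 [[0.6048, 0.0413, 0.1126], [0.6014, 0.0402, 0.1141], [0.5962, 0.0415, 0.1125], [0.5909, 0.0412, 0.1128], [0.5877, 0.0405, 0.1138]]
382 [[0.6046, 0.0412, 0.1164], [0.6014, 0.0412, 0.1164], [0.5962, 0.0423, 0.115], [0.591, 0.0413, 0.1164], [0.5878, 0.0416, 0.116]]
388 [[0.6046, 0.0444, 0.116], [0.6014, 0.0439, 0.1166], [0.5962, 0.0444, 0.1159], [0.591, 0.0437, 0.1168], [0.5878, 0.0443, 0.1161]]
```

```bash
python3 -m jog '[0.003,0,0,0,0,0,-0.8,0.003,0,0,0,0,0,-0.5,0.003,0,0,0,0,0,-0.2,0.003,0,0,0,0,0,0.03,0.003,0,0,0,0,0,0.03]'; python3 -m jog '[0,0,-0.06,0,0,0,0.03,0,0,-0.12,0,0,0,0.03,0.08,0.15,-0.25,0,0,0,0.03,0.08,0.15,-0.25,0,0,0,0.03,0.08,0.15,-0.25,0,0,0,0.03,0.08,0.15,-0.25,0,0,0,0.03,0.08,0.15,-0.25,0,0,0,0.03]'|head -2
python3 - <<'E'
from h import *;import pickle
print(manip.get_state()['ee_pos'])
im,d=get_image('wrist');c=calibration('wrist');cv2.imwrite('pics/w17.png',im);np.save('w17.npy',d);pickle.dump(c,open('w17.pkl','wb'))
v,u=np.mgrid[0:480,0:640]
P=(rot(c['rotation']).apply(np.stack([(u-c['cx'])/c['fx']*d,(v-c['cy'])/c['fy']*d,d],-1).reshape(-1,3))+c['position']).reshape(480,640,3)
m=((P[...,2]>.013)&(P[...,2]<.035)&(P[...,0]>.38)&(P[...,0]<.7)&(P[...,1]>-.2)&(P[...,1]<.01)).astype('u1')
n,l,st,ce=cv2.connectedComponentsWithStats(m)
for i in range(1,n):
    if st[i,4]>150:
        Q=P[l==i];r=cv2.minAreaRect((Q[:,:2]*1000).astype('f4'));print(ce[i].round(),st[i,4],Q.mean(0).round(4),r)
E
```

```text
clock: 31.0
ee_pos: [0.5961, 0.018, 0.09]
tcp_rot: [-0.0, 0.707, -0.707, -0.0]
wrist_force: [-0.3, -0.3, 0.2]
width: 0.0439
grasp_force: 0.0
clock: 31.58
ee_pos: [0.5059, -0.0308, 0.2435]
[ 0.5058987  -0.03080205  0.24350936]
[164. 104.] 1822 [ 0.6559 -0.1306  0.0231] ((657.0669555664062, -131.99159240722656), (60.41132354736328, 28.15641975402832), 19.398656845092773)
[367. 112.] 608 [ 0.457  -0.1236  0.0228] ((456.4122314453125, -123.64102935791016), (16.352432250976562, 33.82460021972656), 14.164210319519043)
```

```bash
python3 - <<'E'
from h import *;import pickle
c=pickle.load(open('w17.pkl','rb'));im=cv2.imread('pics/w17.png');g=im.max(2)
L=[]
for v in range(138,175,3):
    k=np.nonzero((g[v,360:392]>110)&(g[v,360:392]<222))[0]
    if len(k): print(v,360+k.min(),360+k.max(),end='; ')
delta([.4563,-.1234,.09],np.radians(-76))
E
```

```text
138 368 382; 141 368 382; 144 369 383; 147 369 383; 150 370 384; 153 370 384; 156 371 385; 159 371 385; 162 372 386; 165 373 386; 168 374 387; 171 386 387; 174 387 387; shift [0.1557 0.0835 0.2513] turn [-0.001   0.0004 -0.0778] dist 0.184
```

```bash
python3 -m jog '[0.155,0.083,0.1,0,0,-0.077,0.03,0.155,0.083,0.251,0,0,-0.077,0.03,0.155,0.083,0.251,0,0,-0.077,0.03,0.155,0.083,0.251,0,0,-0.077,0.03,0.155,0.083,0.251,0,0,-0.077,0.03,0.155,0.083,0.251,0,0,-0.077,0.03,0.155,0.083,0.251,0,0,-0.077,0.03,0.155,0.083,0.251,0,0,-0.077,0.03]'|head -2
python3 - <<'E'
from h import *
im,d=get_image('wrist');c=calibration('wrist')
v,u=np.mgrid[0:480,0:640]
P=(rot(c['rotation']).apply(np.stack([(u-c['cx'])/c['fx']*d,(v-c['cy'])/c['fy']*d,d],-1).reshape(-1,3))+c['position']).reshape(480,640,3)
for lo,hi in((.018,.035),(.006,.014)):
  m=((P[...,2]>lo)&(P[...,2]<hi)&(abs(P[...,0]-.45)<.05)&(P[...,1]>-.2)&(P[...,1]<.0)).astype('u1')
  n,l,st,ce=cv2.connectedComponentsWithStats(m)
  for i in range(1,n):
    if st[i,4]>150:
        Q=P[l==i];r=cv2.minAreaRect((Q[:,:2]*1000).astype('f4'));print(ce[i].round(),st[i,4],Q.mean(0).round(4),np.round(r[0],1),np.round(r[1],1),r[2])
delta([.4563,-.1234,.005],np.radians(-76))
E
```

```text
clock: 32.3
ee_pos: [0.4571, -0.1231, 0.09]
[318. 247.] 1290 [ 0.4578 -0.1257  0.0257] [ 457.7 -124.6] [15.9 33.8] 14.370668411254883
[317. 296.] 631 [ 0.4482 -0.086   0.0111] [447.8 -84.7] [ 9.4 37.5] 13.63776683807373
shift [0.0002 0.0024 0.1428] turn [-0.0006 -0.0002 -0.0005] dist 0.086
```

```bash
python3 -m jog '[0.001,0.001,0.07,0,0,0,0.03,0.001,0.001,0.11,0,0,0,0.03,0.001,0.001,0.13,0,0,0,0.03,0.001,0.001,0.142,0,0,0,0.03,0.001,0.001,0.142,0,0,0,0.03]'; python3 -m jog '[0,0,0,0,0,0,-0.3, 0,0,0,0,0,0,-0.5, 0,0,0,0,0,0,-0.8,0,0,0,0,0,0,-0.8,0,0,0,0,0,0,-0.8,0,0,0,0,0,0,-0.8,0,0,0,0,0,0,-0.8]';python3 -m jog '[0,0,-0.04,0,0,0,-0.8,0,0,-0.1,0,0,0,-0.8,0,0,-0.17,0,0,0,-0.8,0,0,-0.17,0,0,0,-0.8,0,0,-0.17,0,0,0,-0.8]'; python3 - <<'E'
from h import *
delta([.4565,-.055,.09],np.radians(-90))
E
```

```text
clock: 32.77
ee_pos: [0.4559, -0.1236, 0.0037]
tcp_rot: [0.0, 0.788, -0.616, -0.0]
wrist_force: [-0.3, -0.6, 0.5]
width: 0.0441
grasp_force: 0.0
clock: 33.35
ee_pos: [0.4571, -0.1241, 0.006]
tcp_rot: [-0.001, 0.787, -0.617, 0.001]
wrist_force: [-0.7, 1.7, 6.2]
width: 0.0148
grasp_force: 61.1
clock: 33.77
ee_pos: [0.4574, -0.1241, 0.1093]
tcp_rot: [-0.002, 0.787, -0.617, 0.002]
wrist_force: [-1.2, -0.2, -2.0]
width: 0.0145
grasp_force: 60.2
shift [-0.1122 -0.0259  0.0323] turn [-0.002 -0.     0.077] dist 0.072
```

```bash
python3 -m jog '[-0.112,-0.026,0.0323,0,0,0.077,-0.8,-0.112,-0.026,0.0323,0,0,0.077,-0.8,-0.112,-0.026,0.0323,0,0,0.077,-0.8,-0.112,-0.026,0.0323,0,0,0.077,-0.8,-0.112,-0.026,0.0323,0,0,0.077,-0.8]'|head -3;  python3 - <<'E'
from h import *
s=manip.get_state();print(s['ee_pos'],rot(s['tcp_rot']).as_matrix().round(3).tolist())
im,d=get_image('wrist');c=calibration('wrist')
def pt(u,v):
    z=d[v,u];return (rot(c['rotation']).apply([(u-c['cx'])/c['fx']*z,(v-c['cy'])/c['fy']*z,z])+c['position']).round(4).tolist()
for v in (320,340,360,375,390): print(v,[pt(u,v) for u in (306,310,314,318,322,326)])
delta([.4565,-.024,.0883],np.radians(-90))
E
```

```text
clock: 34.18
ee_pos: [0.4544, -0.0552, 0.086]
tcp_rot: [0.0, 0.708, -0.706, -0.0]
[ 0.45441715 -0.05515548  0.08600676] [[0.002, -1.0, -0.001], [-1.0, -0.002, -0.0], [0.0, 0.001, -1.0]]
320 [[0.4592, -0.0544, 0.1059], [0.4576, -0.0543, 0.1057], [0.456, -0.0549, 0.1068], [0.4544, -0.0544, 0.106], [0.4529, -0.0545, 0.1061], [0.4513, -0.0545, 0.1062]]
340 [[0.4593, -0.0453, 0.1058], [0.4577, -0.0458, 0.1066], [0.4561, -0.0453, 0.1059], [0.4544, -0.0451, 0.1056], [0.4528, -0.0453, 0.1059], [0.4512, -0.0451, 0.1056]]
360 [[0.4624, 0.0282, 0.0155], [0.458, -0.0251, 0.0906], [0.4561, -0.0268, 0.093], [0.4543, -0.0266, 0.0928], [0.4524, -0.0254, 0.0911], [0.4505, -0.0244, 0.0897]]
375 [[0.4619, 0.0273, 0.033], [0.458, -0.0172, 0.091], [0.4562, -0.0175, 0.0913], [0.4543, -0.0176, 0.0915], [0.4524, -0.0174, 0.0912], [0.4505, -0.0158, 0.0892]]
390 [[0.4615, 0.0275, 0.0471], [0.4581, -0.0088, 0.091], [0.4562, -0.0098, 0.0921], [0.4543, -0.0102, 0.0927], [0.4524, -0.0093, 0.0916], [0.4504, -0.0073, 0.0891]]
shift [-0.0525 -0.0032 -0.0033] turn [ 0.0002 -0.0001  0.0004] dist 0.032
```

```bash
python3 -m jog '[-0.01,-0.0027,-0.0035,0,0,0,-0.8,-0.022,-0.0027,-0.0035,0,0,0,-0.8,-0.032,-0.0027,-0.0035,0,0,0,-0.8,-0.04,-0.0027,-0.0035,0,0,0,-0.8,-0.047,-0.0027,-0.0035,0,0,0,-0.8,-0.052,-0.0027,-0.0035,0,0,0,-0.8]'; python3 -m jog '[-0.004,0,0,0,0,0,-0.8,-0.008,0,0,0,0,0,-0.8]'|sed -n '2p;4p'
```

```text
clock: 34.73
ee_pos: [0.4564, -0.0234, 0.0887]
tcp_rot: [-0.0, 0.707, -0.707, -0.0]
wrist_force: [-0.0, 0.4, -1.4]
width: 0.0148
grasp_force: 60.2
ee_pos: [0.4563, -0.0189, 0.0887]
wrist_force: [0.8, 0.7, -0.4]
```

```bash
python3 -m jog '[-0.004,0,0,0,0,0,-0.8,-0.009,0,0,0,0,0,-0.8,-0.013,0,0,0,0,0,-0.8,-0.017,0,0,0,0,0,-0.8]'|sed -n '2p;4p'; python3 -m jog '[-0.004,0,0,0,0,0,-0.8,-0.009,0,0,0,0,0,-0.8,-0.013,0,0,0,0,0,-0.8]'|sed -n '2p;4p'; python3 -m jog '[-0.004,0,0,0,0,0,-0.8,-0.009,0,0,0,0,0,-0.8,-0.013,0,0,0,0,0,-0.8]'|sed -n '2p;4p'
```

```text
ee_pos: [0.4564, -0.0088, 0.0887]
wrist_force: [0.6, -0.4, -1.3]
ee_pos: [0.4564, -0.0009, 0.0887]
wrist_force: [0.3, 0.7, -1.1]
ee_pos: [0.4564, 0.0069, 0.0887]
wrist_force: [-0.2, -0.1, -1.4]
```

```bash
python3 -m jog '[-0.004,0,0,0,0,0,-0.8,-0.008,0,0,0,0,0,-0.8]'|sed -n '2p;4p'; python3 -m jog '[-0.002,0,0,0,0,0,-0.8,-0.004,0,0,0,0,0,-0.8]'|sed -n '2p;4p'; python3 -m jog '[-0.002,0,0,0,0,0,-0.8,-0.004,0,0,0,0,0,-0.8]'|sed -n '2p;4p'; python3 -m jog '[-0.003,0,0,0,0,0,-0.8,-0.005,0,0,0,0,0,-0.8,-0.005,0,0,0,0,0,-0.8]'|sed -n '2p;4p'
```

```text
ee_pos: [0.4564, 0.0117, 0.0887]
wrist_force: [-0.5, 0.1, -0.6]
ee_pos: [0.4563, 0.0134, 0.0888]
wrist_force: [1.9, -7.1, -2.6]
ee_pos: [0.4563, 0.0135, 0.0889]
wrist_force: [4.1, -16.3, -3.6]
ee_pos: [0.4562, 0.0136, 0.089]
wrist_force: [5.5, -23.4, -3.1]
```

```bash
python3 -m jog '[0.009,0,0,0,0,0,-0.8,0.009,0,0,0,0,0,-0.5,0.009,0,0,0,0,0,-0.2,0.009,0,0,0,0,0,0.03,0.009,0,0,0,0,0,0.03]'; python3 -m jog '[0,0,-0.06,0,0,0,0.03,0,0,-0.12,0,0,0,0.03,0.06,-0.1,-0.25,0,0,0,0.03,0.06,-0.1,-0.25,0,0,0,0.03,0.06,-0.1,-0.25,0,0,0,0.03,0.06,-0.1,-0.25,0,0,0,0.03]'|head -2
python3 - <<'E'
from h import *
im,d=get_image('wrist');c=calibration('wrist')
cv2.imwrite('pics/w18.png',cv2.resize(im[140:400,150:480],None,fx=2.2,fy=2.2,interpolation=2))
v,u=np.mgrid[0:480,0:640]
P=(rot(c['rotation']).apply(np.stack([(u-c['cx'])/c['fx']*d,(v-c['cy'])/c['fy']*d,d],-1).reshape(-1,3))+c['position'])
for x in(.4563,.596):
    k=(abs(P[:,0]-x)<.006)&(P[:,2]>.08)&(P[:,2]<.13)&(P[:,1]<.075)&(P[:,1]>-.03);Q=P[k]
    for y in np.arange(-.012,.06,.004):
        q=Q[abs(Q[:,1]-y)<.002];print(y.round(3),len(q),np.median(q[:,2]).round(4) if len(q) else '',end=' | ')
    print()
E
```

```text
clock: 36.9
ee_pos: [0.4565, 0.0144, 0.0889]
tcp_rot: [-0.0, 0.707, -0.707, -0.0]
wrist_force: [0.2, 0.4, -0.3]
width: 0.0439
grasp_force: 0.0
clock: 37.4
ee_pos: [0.5192, -0.023, 0.2427]
-0.012 0  | -0.008 18 0.0967 | -0.004 115 0.0984 | 0.0 69 0.1002 | 0.004 70 0.101 | 0.008 62 0.1012 | 0.012 65 0.1017 | 0.016 63 0.102 | 0.02 62 0.1026 | 0.024 60 0.1029 | 0.028 14 0.1009 | 0.032 79 0.0974 | 0.036 21 0.1006 | 0.04 0  | 0.044 5 0.089 | 0.048 0  | 0.052 0  | 0.056 0  | 
-0.012 0  | -0.008 0  | -0.004 54 0.0913 | 0.0 38 0.0968 | 0.004 37 0.0989 | 0.008 34 0.0989 | 0.012 34 0.0986 | 0.016 36 0.1004 | 0.02 37 0.1004 | 0.024 39 0.1003 | 0.028 13 0.099 | 0.032 86 0.0982 | 0.036 60 0.1 | 0.04 29 0.1097 | 0.044 91 0.0977 | 0.048 26 0.1124 | 0.052 6 0.1128 | 0.056 0  |
```

View pics/w18.png

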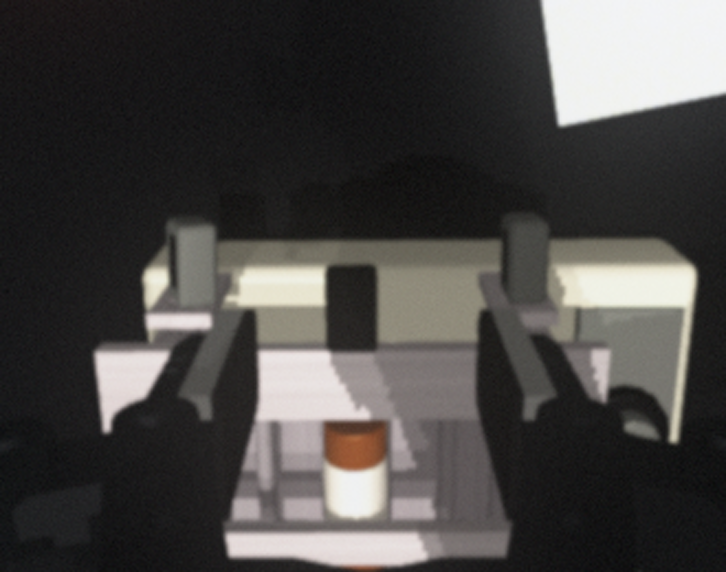

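Both pin blocks sit against the outer ears, at crop (193,262) and (525,262), and the frame lies flat. To be sure, I'll nudge each pin from behind with closed fingers.

```bash
python3 -m jog '[0.06,0.104,0,0,0,0,-1,0.06,0.104,0,0,0,0,-1,0.06,0.104,0.1,0,0,0,-1,0.06,0.104,0.255,0,0,0,-1,0.06,0.104,0.255,0,0,0,-1,0.06,0.104,0.255,0,0,0,-1,0.06,0.104,0.255,0,0,0,-1]'; python3 -m jog '[-0.02,0,0,0,0,0,-1,-0.035,0,0,0,0,0,-1,-0.045,0,0,0,0,0,-1,-0.055,0,0,0,0,0,-1]'|sed -n '2p;4p'
```

```text
clock: 38.03
ee_pos: [0.4491, -0.0579, 0.078]
tcp_rot: [0.004, 0.707, -0.707, -0.004]
wrist_force: [-1.4, 0.5, -0.6]
width: 0.0
grasp_force: 0.0
ee_pos: [0.4546, -0.0241, 0.0872]
wrist_force: [0.7, 0.3, 0.1]
```

```bash
for i in 1; do python3 -m jog '[-0.004,0,0,0,0,0,-1,-0.008,0,0,0,0,0,-1]'|sed -n '2p;4p'; python3 -m jog '[-0.003,0,0,0,0,0,-1,-0.006,0,0,0,0,0,-1]'|sed -n '2p;4p';  python3 -m jog '[-0.002,0,0,0,0,0,-1,-0.004,0,0,0,0,0,-1]'|sed -n '2p;4p'; python3 -m jog '[-0.002,0,0,0,0,0,-1,-0.003,0,0,0,0,0,-1]'|sed -n '2p;4p'; done
```

```text
ee_pos: [0.4542, -0.0198, 0.0864]
wrist_force: [0.2, -0.1, 0.1]
ee_pos: [0.454, -0.0171, 0.0861]
wrist_force: [-0.8, -5.3, 2.5]
ee_pos: [0.4541, -0.0164, 0.0869]
wrist_force: [-1.0, -11.5, 6.5]
ee_pos: [0.4542, -0.0159, 0.0877]
wrist_force: [-1.4, -15.5, 7.0]
```

```bash
python3 -m jog '[0.05,0,0,0,0,0,-1,0.05,-0.235,0,0,0,0,-1,0.05,-0.235,0,0,0,0,-1,0.05,-0.235,0,0,0,0,-1,0.05,-0.235,0,0,0,0,-1,0.05,-0.235,0,0,0,0,-1,0.05,-0.235,0,0,0,0,-1]'|sed -n '2p;4p'; python3 -m jog '[-0.02,0,0,0,0,0,-1,-0.03,0,0,0,0,0,-1,-0.035,0,0,0,0,0,-1,-0.035,0,0,0,0,0,-1]'|sed -n '2p;4p'; python3 -m jog '[-0.004,0,0,0,0,0,-1,-0.008,0,0,0,0,0,-1]'|sed -n '2p;4p'; python3 -m jog '[-0.002,0,0,0,0,0,-1,-0.005,0,0,0,0,0,-1]'|sed -n '2p;4p'
```

```text
ee_pos: [0.595, -0.0428, 0.0844]
wrist_force: [-0.7, -0.1, 0.2]
ee_pos: [0.5947, -0.0205, 0.0864]
wrist_force: [0.9, -0.4, 0.0]
ee_pos: [0.5948, -0.0166, 0.0861]
wrist_force: [-0.1, 0.1, -0.1]
ee_pos: [0.5952, -0.0152, 0.0869]
wrist_force: [-0.4, -9.9, 5.3]
```

```bash
python3 -m jog '[0.04,0,0,0,0,0,-1,0.04,0,-0.1,0,0,0,-1,0.04,0.33,-0.16,0,0,0,-1,0.04,0.33,-0.16,0,0,0,-1,0.04,0.33,-0.16,0,0,0,-1,0.04,0.33,-0.16,0,0,0,-1,0.04,0.33,-0.16,0,0,0,-1,0.04,0.33,-0.16,0,0,0,-1]'|sed -n '2p;4p'; python3 - <<'E'
from h import *
delta([.398,.108,.12],np.radians(-90))
E
```

```text
ee_pos: [0.3946, -0.0381, 0.1875]
wrist_force: [2.9, -0.6, 1.6]
shift [-0.243  -0.0045  0.1138] turn [-0.004   0.0015  0.0002] dist 0.161
```

```bash
python3 -m jog '[-0.24,-0.0045,0,0,0,0,-1,-0.24,-0.0045,0,0,0,0,-1,-0.24,-0.0045,0.05,0,0,0,-1,-0.24,-0.0045,0.11,0,0,0,-1,-0.24,-0.0045,0.11,0,0,0,-1,-0.24,-0.0045,0.11,0,0,0,-1]'|sed -n '2p;4p'; python3 - <<'E'
from h import *
delta([.398,.108,.08],np.radians(-90))
im,d=get_image('top');c=calibration('top')
for x in(.4563,.596):
    v,u=np.mgrid[0:480,0:640];P=(rot(c['rotation']).apply(np.stack([(u-c['cx'])/c['fx']*d,(v-c['cy'])/c['fy']*d,d],-1).reshape(-1,3))+c['position'])
    k=(abs(P[:,0]-x)<.006)&(P[:,2]>.09)&(P[:,2]<.115)&(P[:,1]<.05)&(P[:,1]>-.03);print(x,P[k,1].min().round(4))
E
```

```text
ee_pos: [0.398, 0.1064, 0.1125]
wrist_force: [0.3, -0.3, 0.4]
shift [-0.0028 -0.0003  0.0542] turn [ 0.0016 -0.0009  0.0007] dist 0.033
0.4563 -0.0054
0.596 -0.004
```

Now the press: down to the stop, then release.

```bash
python3 -m jog '[-0.002,0,0.03,0,0,0,-1,-0.002,0,0.045,0,0,0,-1,-0.002,0,0.054,0,0,0,-1,-0.002,0,0.054,0,0,0,-1]'|sed -n '2p;4p'; for i in 1; do python3 -m jog '[0,0,0.004,0,0,0,-1,0,0,0.008,0,0,0,-1]'|sed -n '2p;4p'; python3 -m jog '[0,0,0.004,0,0,0,-1,0,0,0.008,0,0,0,-1]'|sed -n '2p;4p'; done
```

```text
ee_pos: [0.3997, 0.1066, 0.0832]
wrist_force: [0.5, 0.3, -1.0]
ee_pos: [0.4003, 0.1074, 0.0796]
wrist_force: [-0.2, -0.3, 0.1]
ee_pos: [0.4, 0.1075, 0.0741]
wrist_force: [0.2, -0.4, 1.9]
```

```bash
python3 -m jog '[0,0,0.004,0,0,0,-1,0,0,0.007,0,0,0,-1]'|sed -n '2p;4p'; python3 -m jog '[0,0,0.003,0,0,0,-1,0,0,0.006,0,0,0,-1]'|sed -n '2p;4p'; python3 -m jog '[0,0,0.002,0,0,0,-1,0,0,0.004,0,0,0,-1,0,0,0.004,0,0,0,-1]'|sed -n '2p;4p'
```

```text
ee_pos: [0.4, 0.1075, 0.07]
wrist_force: [-1.9, 0.2, 4.2]
ee_pos: [0.4003, 0.1074, 0.0687]
wrist_force: [-14.1, -0.5, 26.4]
ee_pos: [0.4004, 0.1074, 0.0687]
wrist_force: [-18.7, -3.3, 31.6]
```

```bash
python3 -m jog '[0,0,-0.02,0,0,0,-1,0,0,-0.06,0,0,0,-1,0,0,-0.15,0,0,0,-1,0,0,-0.25,0,0,0,-1,0,0,-0.25,0,0,0,-1,0,0,-0.25,0,0,0,-1,0,0,-0.25,0,0,0,-1]'|sed -n '2p;4p'; python3 - <<'E'
from h import *
im,d=get_image('wrist');c=calibration('wrist');vials(im,c,.088)
v,u=np.mgrid[0:480,0:640];P=(rot(c['rotation']).apply(np.stack([(u-c['cx'])/c['fx']*d,(v-c['cy'])/c['fy']*d,d],-1).reshape(-1,3))+c['position'])
k=np.hypot(P[:,0]-.398,P[:,1]-.108)<.009;print('button z',np.median(P[k,2]))
from cell import ticket;print(ticket.close_job())
E
```

```text
ee_pos: [0.4002, 0.108, 0.2151]
wrist_force: [0.5, -0.1, -1.3]
amber px [155.9 211.5] 713 x 0.5131..0.5397 y 0.0864..0.1041 mean [0.5267 0.0948]
amber px [166.  287.9] 631 x 0.5123..0.5392 y 0.1513..0.1704 mean [0.5264 0.1602]
amber px [111.3 330.9] 670 x 0.5631..0.5951 y 0.1893..0.2119 mean [0.579  0.2009]
amber px [238.2 322.7] 207 x 0.4570..0.4829 y 0.1884..0.2020 mean [0.4678 0.1929]
button z 0.253289844111738
the job is handed in; nothing more can be done
None
```

I've handed the job in: all three vials (one long, two short) are in fitting cradles and the frame is shut. Both pins were pushed up to their stops, then start was pressed fully down and let go; the last camera check of the button rising again gave no valid reading.

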